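# Clamp a laminated blank in a quick-release vise

## Task

The laminated wooden blank is standing loose between the open jaws of the bench vise. Press the quick-release lever down, and with it held down slide the moving jaw gently up to the blank; let the lever come up again so that the screw engages, then turn the crank clockwise (seen from the crank's end) until the jaw bites, and about a quarter turn more, so that the blank is held firmly but not crushed. Leave the things lying around the vise where they are.

Things in the scene. Friction and masses are not known exactly. Their poses are not given: they have to be found in the camera images.
- vise: Fixed part of a grey bench vise with pale wooden jaws; place and angle vary. Origin on the table top, z up; +y is the way the moving jaw closes (crank at the -y end), x runs across the jaws. Fixed jaw: wooden face at y = 75 mm, 162 mm high, with a cork lining of unknown wear, its face anywhere from y = 67 to 71 mm.
- bed_center (a point): Middle of the flat top of the vise's bed, 100 mm above the table, on which the blank stands. The bed is a solid block 110 mm wide (x), from y = 34 to 105 mm in the vise's frame. Axes as the vise's.
- jaw: Moving jaw: wooden plate 110 mm wide, 32 mm thick, 50 to 162 mm above the table; axes as the vise's. Origin: mid-width on its uncompressed cork face (towards the blank), 100 mm above the table. Slides along the vise's y: about 3 N drag with the lever down, locked to the screw with it up. The cork gives 1 mm per 25 N. Starts 55 to 115 mm from the blank. Lever down, never push the blank with over 30 N.
- work: The blank: striped laminated hardwood, 60 mm (x) by 40 mm (y, between the jaws) by 50 mm high, 80 to 170 g, loose and upright on the bed. Origin: centre of its underside; y nearly along the vise's y. Some mm of air part it from the fixed jaw's lining, so the jaw first pushes it along (about 1 N), then meets the stop. Clamp it with about 60 N (30 to 100 will do); over 130 N crushes it.
- lever (a joint): Angle of the quick-release lever, rad: 0 up (screw engaged), 0.26 fully pressed; from about 0.14 on the jaw is free. Sprung, comes up when let go. The half-nut's teeth are 5 mm apart: as the lever comes up the jaw may shift up to 3 mm either way. Should the lever stay caught part-way, the first turn of the crank lets it drop in.
- lever_pad (a point): Press here: on top of a steel flap above the moving jaw (shifts back 12 mm per crank turn), 44 mm wide (x), 64 mm long (y), about 174 mm above the table, 22 mm from its free -y end; hinge pin 40 mm to +y. Axes are the vise's at rest. A cross rib 9 mm tall starts 12 mm to +y: a fingertip can push the jaw by it. Takes 5 N at first, 10 N at the bottom, 10 mm down; 6 mm frees the jaw, 8 to 10 mm is safe.
- crank (a joint): Crank angle, rad: 0 with the handle straight up, growing clockwise seen from the crank's end (handle goes from the top to the vise's +x), which tightens. Starts at 0 to 6.28, limits 0 and 31. One turn moves the jaw 12 mm. Steady friction is about 5 N at the handle, plus 1 N per 20 N of clamping; it does not run back. After the bite the clamping grows by about 40 N per rad.
- crank_axis (a point): Point on the crank's axis level with the middle of the handle's length; 80 mm above the table; travels with the moving jaw. The axis is along the vise's y.
- crank_grip (a point): Middle of the crank's handle: a dark wooden grip that revolves freely on its pin, 16 mm thick, 50 mm long, parallel to the vise's y. It moves on a circle of 40 mm radius about crank_axis in the vise's x-z plane. The crank arm, 10 mm thick, begins 44 mm to the +y side of this point (a bare pin between); the lever's free end is 65 mm or more to +y, 170 mm above the table.
- mallet: Bystander: hammer-shaped wooden mallet, 220 mm long, lying. Leave alone.
- offcut: Bystander: dark wooden offcut, 50 x 34 x 22 mm. Leave alone.
- glue_jar: Bystander: amber glass jar with a steel cap, 48 mm across, 65 mm high. Leave alone.
- spool: Bystander: pale wooden spool, 32 mm across, 38 mm high. Leave alone.
- tweezers: Bystander: steel tweezers, 130 mm long, lying. Leave alone.
- square: Bystander: small try square, stock 70 mm and blade 90 mm, lying. Leave alone.
- brush_pot: Bystander: white pot with brushes, 84 mm across, 210 mm high, on the far left. Leave alone.
Things that resemble listed ones, but are neither listed nor needed, are in the scene too. Leave any red or yellow look-alike of the work alone.

How it is judged (in metres and radians):
On the way, in this order (a step that is already met when the one before it is completed fails the run):
1. the lever is held pressed and the moving jaw's face has come within 8 mm of the blank (value of joint lever above 0.12 rad and y of work in the frame of jaw below 0.028 m), for 0.1 s.
2. the lever is up again (the screw engaged) with the jaw still within 10 mm of the blank (value of joint lever below 0.05 rad and y of work in the frame of jaw below 0.03 m), for 0.2 s.
3. the screw clamps the blank with more than 30 N (contact force between jaw and work above 30 N and value of joint lever below 0.05 rad), for 0.2 s.
At the end, for the whole second after the job is handed in: The blank is clamped between the jaws with 30 to 100 N, standing upright (within 0.06 rad) and square (within 0.08 rad) on the vise's bed (its underside within 5 mm of the bed top's height) and within 35 mm of the jaws' middle, at rest, and the lever is up (below 0.05 rad) (all of step 3 and contact force between jaw and work below 100 N and angle between work's own z axis and vertical below 0.06 rad and z of work in the frame of vise between 0.095 and 0.106 m and x of work in the frame of vise between -0.035 and 0.035 m and angle between the y axis of work and the y axis of vise, either way round below 0.08 rad and linear speed of work below 0.02 m/s); the robot touches nothing.
It fails at once if the blank is crushed: clamped with more than 130 N (contact force between jaw and work above 130 N).
It fails at once if the jaw is rammed against the blank with more than 30 N while the lever is pressed (value of joint lever above 0.16 rad and contact force between jaw and work above 30 N).
It fails at once if a bystander is moved by more than 40 mm (distance of any of mallet, offcut, glue_jar, spool, tweezers, square, brush_pot from where it was at the start of the episode above 0.04 m).
It also fails if it takes over 69 s, if anything falls off the work surface, if the arm or the gripper's body presses on something with over 40 N, if the wrist force passes 120 N, or if a joint passes its speed limit or range.

## Robot

A 6-joint arm with a two-finger parallel gripper is mounted at the origin on the work surface. World frame = base frame: x ahead of the robot, y to its left, z up, the work surface at z = 0. Lengths are in mm, angles in degrees, forces in N, time in s.
With the tool pointing down it reaches from about 350 to 975 mm from the base axis. Payload 17.4 kg.
Tool frame: the origin (TCP) lies at the very end of the fingers, on their centre line; the grasp point (between the pads) lies grip_point_offset behind it (grip_point_offset is the distance from the TCP to the grasp point, in mm); z points along the fingers, y is the direction in which the jaws open and shut (so a half turn about z gives the same grasp; the last joint's range is limited). The gripper opens to 85 mm and grips with 20 to 120 N. Pads are 22 mm wide; open, the fingers measure 114 mm over their backs; the gripper's body (76 mm by 85 mm) begins 54 mm behind the grasp point. The pads swing forward as they close: fully open they stand 13 mm farther back than shut.
Start: joints at [71.574, 6.646, 82.598, -0, 90.757, -2.166], TCP at [189.012, 648.002, 231.303] pointing down, gripper open.
Joint ranges: [-162.19, 162.19], [-47.58, 125.68], [4.15, 143.07], [-65.23, 245.23], [0.69, 171.88], [-170.13, 170.13]. Speed limits (degrees/s): [108.29, 108.29, 127.2, 180, 180, 180].

## Interface

Orientations are given as a 3x3 rotation matrix whose columns are the frame's x, y, z axes.
In Python, from station import get_obs, snapshot, finish_job, masks_of, grip_point_offset gives the robot as it stands.
- The arm moves only by the shell command python3 -m creep 'ROWS' [FORCE]. ROWS is JSON, a list of rows, each an object of numbers: "dx", "dy", "dz": the shift along the tool's x, y, z in m; "rx", "ry", "rz": the turn, a rotation vector about the tool's x, y, z in units of 5 degrees (1.0 is 5 degrees); "claw": the closure, from 0 (fully open) to 1 (shut). In form: [{"dx": .., "dy": .., "dz": .., "rx": .., "ry": .., "rz": .., "claw": ..}, ...]. A call has 1 to 5 rows; each row shifts and turns the commanded pose from where the row before left it, along the tool's axes as they then stand; what a row does not reach is not made up. A row lasts 1/10 s, in which the tool goes at most 50 mm and 8.59 degrees, less where a joint would pass 70% of its speed; a pose out of reach is approached as far as the arm can. A call is refused whole if a number of a shift passes 0.05 or a number of a turn 1, either way. A call with a gripper value outside its range is refused whole. The fingers move at their own pace and stop on an object; FORCE is the grip in N (left out, the last holds). Time passes only in rows, so rows that do not move let the fingers close. It gives the time, the measured TCP pose, the force and the opening at its end, in the units of the state.
- get_obs(): the state, without advancing time (a new reading comes with each control period).
- snapshot(name): name is "side" or "top"; returns a dict with "frame" (480x640x3 uint8, red, green, blue), "fovy" (degrees; the focal length in pixels is half the picture's height over the tangent of half this angle, whatever the lens; pixels are square), "cx", "cy" (the principal point, pixels), "extrinsics" (4x4, takes a point from camera to world coordinates). Camera axes: x right, y up, looking along -z (the intrinsics and any distortion apply to the point x, -y, -z); pixel columns grow to the right and rows downward; lengths in mm; the calibration is good to about 2 mm. A picture is of the moment at which its call begins. There is no depth.
- finish_job(): hands the job in, once; it reports no verdict.
Trained networks look in a picture, given as the dict that the camera call returned (one of the last four; its "shot" number tells which), for a name from the list of things; names that differ only in an ending like _2 or _b are one class to them, and where a whole thing is asked for, a point or a joint stands for the part that bears it (a point fixed in the world has none). Each returns a list of dicts, best first, with "score" (0 to 1); they miss things now and then, are a little off and sometimes report something else, mostly with a low value. They report only what shows in the picture. A call takes as long as a camera call. They do not tell look-alikes from the thing itself.
- masks_of(label, picture): "mask" (480x640 bool, what is visible of it) and "uv" ([column, row] in pixels, amid what is visible of it).
The state is a dict: "time": time; "q": joint angles; "dq": joint speeds; "tau": joint torques, N m; "tcp_pos": TCP position; "eef_rot": TCP orientation; "contact_force": force on the tool from outside, world axes, zero at the start; "wrist_torque": the same for the moment, N m; "width": opening from 0.0 (shut) to 1.0 (fully open).
Only numpy, scipy, OpenCV 4.12 (cv2) and the standard library are available. Lean on these libraries where they do the work, as an engineer would, in place of code of your own. Each camera call takes 0.05 s, during which the arm holds its last target.

## Working session

There is one attempt and no reset: what is moved stays moved. The work goes in short steps, Python scripts to look and compute and a shell command to move; the robot and the scene stay as the last step left them, time stands still between calls to the robot, and variables do not carry over. Pictures are saved under pics/ and viewed, and the job is handed in when it is done.

```bash
ls; mkdir -p pics
python3 - <<'E'
from station import *
import cv2
print(grip_point_offset); o=get_obs(); print(o)
for n in("side","top"):
    s=snapshot(n); cv2.imwrite(f"pics/{n}0.png",s["frame"][:,:,::-1]); print(n,s["fovy"],s["cx"],s["cy"],s["extrinsics"],[k for k in s])
E
```

```text
pics
18.700000000000003
{'time': 0.0, 'q': array([ 7.15742540e+01,  6.67507806e+00,  8.26371453e+01,  8.14270038e-06,
        9.07547723e+01, -2.16577872e+00]), 'dq': array([ 0.09818644, -0.03042686, -0.02549483,  0.07346407, -0.04452758,
        0.05874416]), 'tau': array([ 1.97109992e-03, -7.31954813e+01, -6.32526684e+01,  1.37473990e-04,
        5.79228188e-03, -3.25346491e-05]), 'tcp_pos': array([188.94591552, 647.81846483, 230.53577839]), 'eef_rot': array([[-9.60001153e-01,  2.79995804e-01, -3.69719947e-04],
       [ 2.79996044e-01,  9.60000513e-01, -1.10930438e-03],
       [ 4.43307672e-05, -1.16845361e-03, -9.99999316e-01]]), 'contact_force': array([0.01213533, 0.15715523, 0.51741709]), 'wrist_torque': array([ 0.00571377, -0.02666609, -0.01477294]), 'width': 0.9989495621496493}
side 48.650260484954664 323.06104486744334 236.33297700798207 [[ 8.21890620e-01  4.22167757e-01 -3.82452863e-01  1.44209034e+02]
 [-5.69335400e-01  5.86632611e-01 -5.75950850e-01 -5.65778900e+02]
 [-1.87885569e-02  6.91112556e-01  7.22502890e-01  9.40547044e+02]
 [ 0.00000000e+00  0.00000000e+00  0.00000000e+00  1.00000000e+00]] ['frame', 'fovy', 'cx', 'cy', 'extrinsics', 'shot']
top 56.69962402958447 318.6610000593121 238.04798439095356 [[-1.52894078e-02  9.96218774e-01 -8.55241987e-02  4.92724358e+02]
 [-9.99878278e-01 -1.49673772e-02  4.40535582e-03  1.16760242e+02]
 [ 3.10862523e-03  8.55811438e-02  9.96326354e-01  9.17027472e+02]
 [ 0.00000000e+00  0.00000000e+00  0.00000000e+00  1.00000000e+00]] ['frame', 'fovy', 'cx', 'cy', 'extrinsics', 'shot']
```

View pics/side0.png

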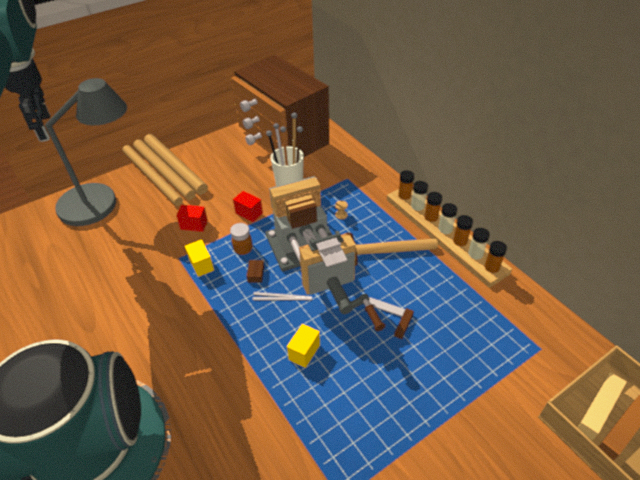

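View pics/top0.png

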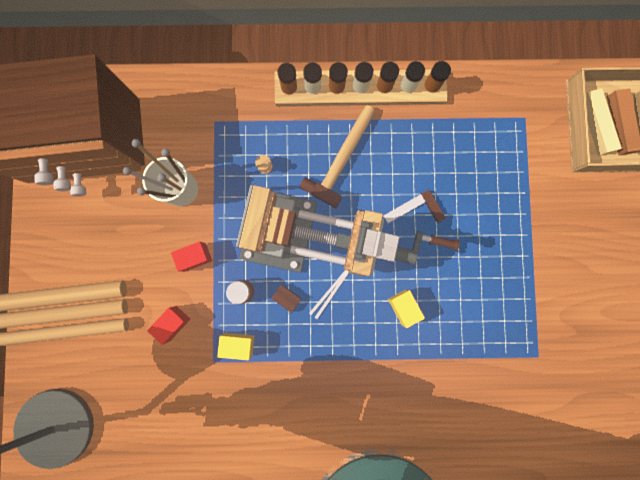

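```bash
cat > h.py <<'E'
import numpy as np, cv2
from station import *
def K(s):
    f=240/np.tan(np.radians(s["fovy"])/2); return f
def proj(s,P):
    E=s["extrinsics"]; p=(np.atleast_2d(P)-E[:3,3])@E[:3,:3]
    f=K(s); return np.c_[s["cx"]+f*p[:,0]/-p[:,2], s["cy"]-f*p[:,1]/-p[:,2]]
def back(s,uv,z):
    E=s["extrinsics"]; f=K(s); u,v=uv
    d=E[:3,:3]@np.array([(u-s["cx"])/f,-(v-s["cy"])/f,-1]); o=E[:3,3]
    return o+d*(z-o[2])/d[2]
def crop(s,x0,y0,x1,y1,k,fn,pts=None):
    im=cv2.resize(np.ascontiguousarray(s["frame"][y0:y1,x0:x1,::-1]),None,fx=k,fy=k,interpolation=cv2.INTER_CUBIC)
    if pts is not None:
        for u,v in pts: cv2.circle(im,(int((u-x0+.5)*k),int((v-y0+.5)*k)),3,(255,0,255),1)
    cv2.imwrite(fn,im)
E
python3 - <<'E'
from h import *
s=snapshot("top"); crop(s,225,175,475,285,3.2,"pics/t1.png")
for n in["vise","jaw","work","lever","crank_grip","crank"]:
    r=masks_of(n,s)
    for x in r[:2]:
        c=cv2.minAreaRect(np.argwhere(x["mask"])[:,::-1].astype(np.float32)); print("top",n,round(x["score"],2),x["uv"],c)
s=snapshot("side"); crop(s,225,165,455,345,3.4,"pics/s1.png")
for n in["vise","jaw","work","lever","crank_grip"]:
    r=masks_of(n,s)
    for x in r[:2]:
        c=cv2.minAreaRect(np.argwhere(x["mask"])[:,::-1].astype(np.float32)); print("side",n,round(x["score"],2),x["uv"],c)
print(get_obs()["time"])
E
```

```text
top vise 0.63 [311.3, 238.8] ((347.0506591796875, 244.55104064941406), (217.9423370361328, 75.43260192871094), 12.475110054016113)
top jaw 0.66 [363.8, 241.1] ((374.494140625, 245.27645874023438), (162.914794921875, 64.9706802368164), 12.528807640075684)
top jaw 0.65 [279.9, 229.2] ((280.558837890625, 227.26470947265625), (24.98116683959961, 35.16766357421875), 14.03624439239502)
top work 0.83 [405.0, 307.1] ((405.34716796875, 308.8808288574219), (34.26322555541992, 23.178062438964844), 59.74356460571289)
top work 0.79 [279.5, 226.5] ((280.2647399902344, 226.94119262695312), (25.708772659301758, 36.1378059387207), 14.03624439239502)
top lever 0.67 [375.8, 246.3] ((377.3595275878906, 244.2180938720703), (39.093963623046875, 27.215070724487305), 12.804265975952148)
top crank_grip 0.83 [444.0, 241.1] ((444.36541748046875, 242.673095703125), (28.829071044921875, 10.590271949768066), 11.309932708740234)
top crank 0.79 [428.1, 244.8] ((433.79693603515625, 252.064208984375), (45.436553955078125, 33.81324768066406), 12.200469017028809)
side vise 0.98 [312.4, 248.0] ((320.3116149902344, 261.5
[... 298 characters left out ...]
] ((241.61166381835938, 238.56344604492188), (31.41994857788086, 20.234161376953125), 85.91438293457031)
side work 0.98 [189.2, 221.1] ((192.0, 218.0), (26.0, 30.0), 90.0)
side work 0.97 [247.0, 208.1] ((247.40005493164062, 205.7000274658203), (33.541019439697266, 24.149534225463867), 26.56505012512207)
side lever 0.71 [399.9, 311.9] ((387.5567321777344, 316.2474365234375), (46.2997932434082, 31.27266502380371), 23.96249008178711)
side lever 0.62 [331.0, 249.4] ((330.8459167480469, 250.50494384765625), (31.378387451171875, 22.789411544799805), 66.37062072753906)
side crank_grip 0.53 [373.2, 319.2] ((374.5, 317.5000305175781), (29.151203155517578, 10.658407211303711), 59.931419372558594)
0.75
```

View pics/t1.png

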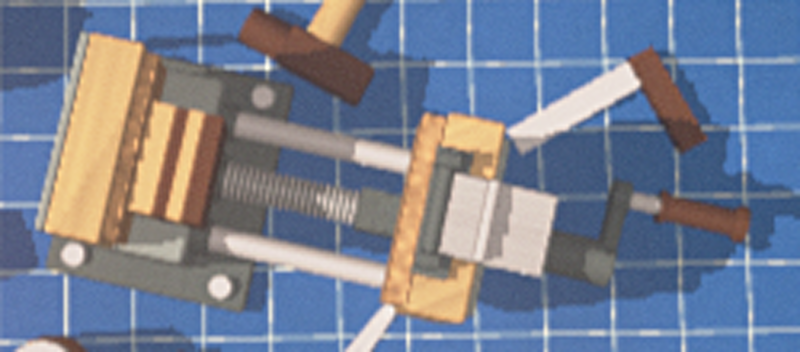

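View pics/s1.png

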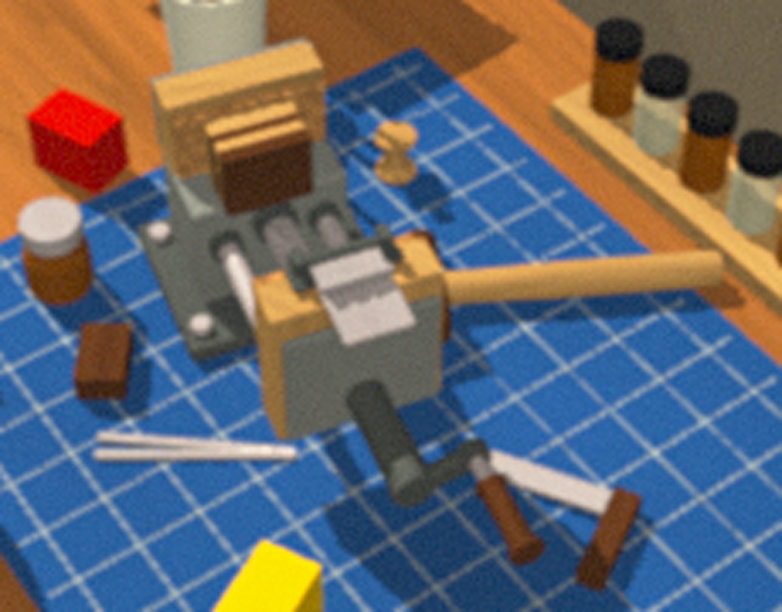

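Run:
```python
from h import *
s=snapshot("top")
def c(p,z): return back(s,(225+p[0]/3.2-.5,175+p[1]/3.2-.5),z)[:2].round(1)
for n,z,ps in [("flap",174,[(455,175),(558,197),(542,277),(440,252)]),("jawtop",162,[(427,113),(507,120),(467,320),(385,305)]),("fixface",162,[(145,45),(108,240)]),("worktop",150,[(155,100),(222,117),(203,225),(130,212)]),("grip",80,[(660,205),(745,225)]),("grip100",100,[(660,205),(745,225)])]:
    print(n,z,[list(c(p,z)) for p in ps])
m=[r for r in masks_of("work",s)]
for r in m: print(r["uv"],r["score"])
```

```text
flap 174 [[np.float64(570.2), np.float64(32.6)], [np.float64(557.8), np.float64(-21.2)], [np.float64(516.0), np.float64(-11.5)], [np.float64(529.9), np.float64(41.4)]]
jawtop 162 [[np.float64(605.1), np.float64(45.4)], [np.float64(600.7), np.float64(2.6)], [np.float64(494.3), np.float64(26.8)], [np.float64(502.9), np.float64(70.0)]]
fixface 162 [[np.float64(644.2), np.float64(196.1)], [np.float64(539.5), np.float64(216.4)]]
worktop 150 [[np.float64(616.2), np.float64(192.1)], [np.float64(606.3), np.float64(155.8)], [np.float64(547.6), np.float64(166.6)], [np.float64(555.3), np.float64(206.0)]]
grip 80 [[np.float64(560.4), np.float64(-98.8)], [np.float64(547.8), np.float64(-148.5)]]
grip100 100 [[np.float64(558.8), np.float64(-93.6)], [np.float64(546.5), np.float64(-142.2)]]
[169.2, 326.5] 0.93
[238.8, 345.0] 0.66
[404.8, 307.1] 0.62
[279.5, 226.9] 0.59
[192.5, 257.8] 0.56
```

```bash
cat > fit.py <<'E'
from h import *
from scipy.optimize import least_squares
T=lambda x,y:(225+x/3.2-.5,175+y/3.2-.5)
S=lambda x,y:(225+x/3.4-.5,165+y/3.4-.5)
# params: x0,y0,psi, j(jaw front y), f(flap free end y), gy(grip mid y), th, wx,wy,wpsi
def V(p,P):
    P=np.atleast_2d(P);c,s_=np.cos(p[2]),np.sin(p[2])
    xv=np.array([c,-s_,0]);yv=np.array([s_,c,0])
    return np.array([p[0],p[1],0])+P[:,:1]*xv+P[:,1:2]*yv+P[:,2:]*[0,0,1]
def W(p):
    c,s_=np.cos(p[9]),np.sin(p[9])
    return [(p[7]+a*30*c+b*20*s_, p[8]-a*30*s_+b*20*c, 150) for a,b in((-1,-1),(1,-1),(1,1),(-1,1))]
def feats(p):
    j,f,gy,th=p[3:7]; g=lambda y:(40*np.sin(th),y,80+40*np.cos(th)); w=W(p)
    return [("t",(445,118),(55,j,162)),("t",(405,310),(-55,j,162)),("t",(507,120),(55,j-32,162)),("t",(467,320),(-55,j-32,162)),
     ("t",(558,197),(22,f,171)),("t",(542,277),(-22,f,171)),("t",(145,45),(55,75,162)),("t",(108,240),(-55,75,162)),
     ("t",(660,205),g(gy+25)),("t",(745,225),g(gy-25)),
     ("t",(203,225),w[0]),("t",(222,117),w[1]),("t",(155,100),w[2]),("t",(130,212),w[3]),
     ("s",(345,343),(-22,f,171)),("s",(413,318),(22,f,171)),("s",(282,437),(-55,j-32,50)),("s",(440,395),(55,j-32,50)),
     ("s",(482,476),g(gy+25)),("s",(528,552),g(gy-25)),("s",(165,108),(-55,75,162)),("s",(322,70),(55,75,162)),
     ("s",(215,150),w[0]),("s",(310,130),w[1])]
E
cat > r1.py <<'E'
from fit import *
st=snapshot("top");ss=snapshot("side")
def res(p):
    r=[]
    for c,uv,P in feats(p):
        o=(T if c=="t" else S)(*uv); r.append(proj(st if c=="t" else ss,V(p,P))[0]-o)
    return np.array(r)
p0=np.array([560,120,.22,-70,-140,-270,1.5,0,50,0.])
r=least_squares(lambda p:res(p).ravel(),p0,loss="soft_l1",x_scale=[10,10,.1,10,10,10,.1,10,10,.1])
p=r.x;print(p.round(3));print(res(p).round(1).tolist());np.save("p.npy",p)
lines=[V(p,P)[0] for _,_,P in feats(p)]
crop(st,225,175,475,285,3.2,"pics/t2.png",proj(st,lines)); crop(ss,225,165,455,345,3.4,"pics/s2.png",proj(ss,lines))
E
python3 r1.py
```

```text
[ 5.73173e+02  1.33227e+02  2.31000e-01 -8.90520e+01 -1.55283e+02
 -2.51190e+02  1.26600e+00 -3.10300e+00  4.81710e+01 -1.60000e-02]
[[1.0, -2.4], [0.2, 0.5], [-0.1, 1.0], [-0.7, 1.4], [0.7, -0.5], [0.5, -0.0], [1.4, 0.1], [-1.5, 1.6], [0.0, 0.5], [-0.2, 0.0], [-0.6, 0.0], [0.5, 0.0], [-1.1, 0.8], [-0.4, -0.5], [-0.1, -2.7], [1.0, -1.9], [-1.3, 0.4], [0.1, -2.6], [2.0, 1.0], [-0.4, -1.6], [0.2, -0.0], [0.7, -1.5], [2.4, 2.6], [0.2, 1.0]]
```

View pics/t2.png

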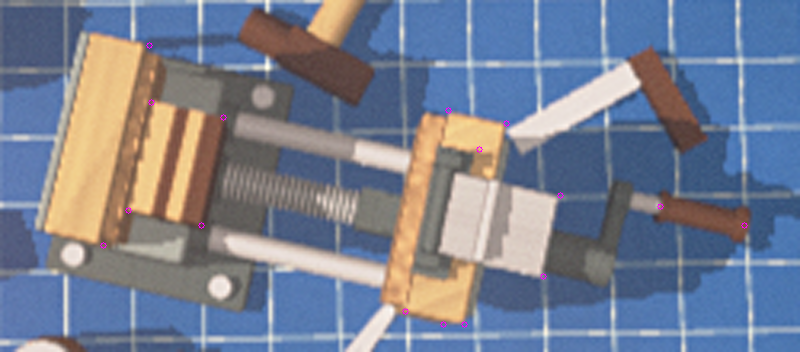

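View pics/s2.png

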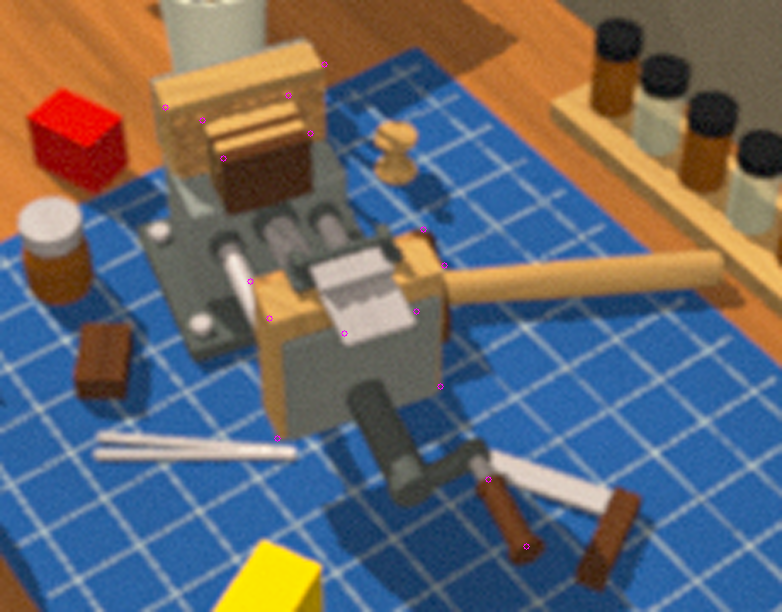

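Run:
```python
from fit import *
p=np.load("p.npy");st=snapshot("top");ss=snapshot("side")
print("lampbase",back(st,(52,430),10),back(ss,(86,205),10),"lampstem end",)
for z in(0,100,200,300): print(z,"top(0,441)",back(st,(3,441),z).round(),"side head(100,100)",back(ss,(100,100),z).round(), "stemtop", back(ss,(52,128),z).round())
print("pot",back(st,(165,180),100).round(), "sq",back(st,T(690,145),10).round(),back(st,T(515,145),5).round())
for n,P in [("pad",(0,p[4]+22,174)),("axis",(0,p[5],80)),("grip",(40*np.sin(p[6]),p[5],80+40*np.cos(p[6])))]: print(n,V(p,P)[0].round(1))
print("sq in vise", )
```

```text
lampbase [198.98442831 643.81364695  10.        ] [200.02225143 629.36719318  10.        ] lampstem end
0 top(0,441) [176. 746.   0.] side head(100,100) [ 399. 1125.    0.] stemtop [ 225. 1056.   -0.]
100 top(0,441) [211. 677. 100.] side head(100,100) [372. 946. 100.] stemtop [216. 884. 100.]
200 top(0,441) [245. 609. 200.] side head(100,100) [345. 766. 200.] stemtop [208. 711. 200.]
300 top(0,441) [280. 540. 300.] side head(100,100) [318. 586. 300.] stemtop [199. 539. 300.]
pot [676. 398. 100.] sq [ 604. -137.   10.] [607. -26.   5.]
pad [542.6   3.5 174. ]
axis [ 515.6 -111.3   80. ]
grip [ 552.7 -120.    92. ]
sq in vise
```

Run:
```python
from fit import *
st=snapshot("top");ss=snapshot("side"); o=get_obs()
for d in(0,100,200): print(proj(ss,o["tcp_pos"]+[0,0,d]),proj(st,o["tcp_pos"]+[0,0,d]))
print(proj(ss,[200,635,5]))
# lamp: triangulate stem points
for z in (100,150,200,250,300): print(z,proj(ss,[200,635,z]),proj(st,[200,635,z]))
crop(ss,0,0,220,230,3,"pics/l.png")
```

```text
[[ 46.12602237 132.288852  ]] [[-40.39477188 488.79288671]]
[[27.96107135 94.05871285]] [[-104.57046016  526.92816604]]
[[ 7.37503573 50.73313463]] [[-196.81175337  581.7409398 ]]
[[ 85.97190233 205.21587757]]
100 [[ 72.92797348 177.19509172]] [[ 26.78044467 446.84665644]]
150 [[ 65.50265017 161.24411585]] [[  7.14217269 458.37922018]]
200 [[ 57.64744484 144.36967344]] [[-15.34384063 471.58411835]]
250 [[ 49.32391325 126.48917908]] [[-41.34544299 486.85354413]]
300 [[ 40.48888618 107.5098973 ]] [[-71.75702139 504.71272576]]
```

View pics/l.png

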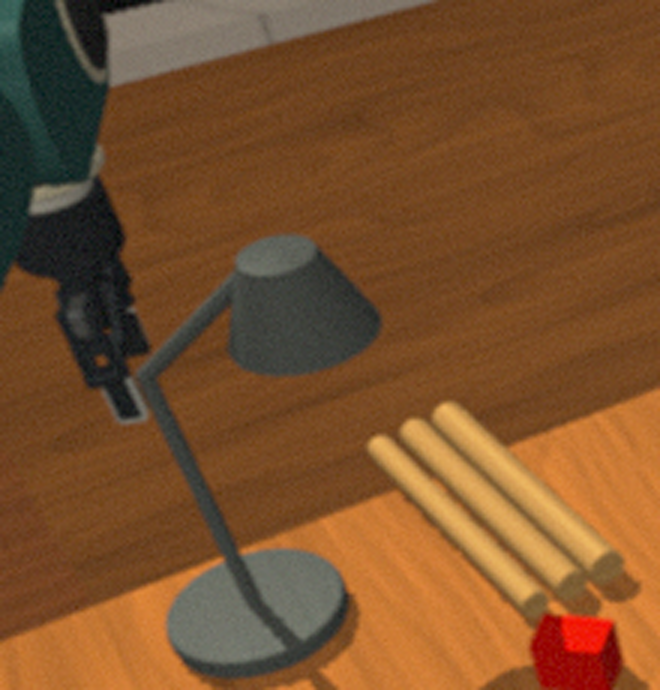

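```bash
python3 -m creep '[{"dz":-0.03,"claw":0},{"dz":-0.04},{"dz":-0.04},{"dz":-0.04},{"dz":-0.04}]'
```

```text
invalid input at $[0]: expected keys dx, dy, dz, rx, ry, rz, claw
```

```bash
python3 -m creep '[{"dx":0,"dy":0,"dz":-0.03,"rx":0,"ry":0,"rz":0,"claw":0},{"dx":0,"dy":0,"dz":-0.04,"rx":0,"ry":0,"rz":0,"claw":0},{"dx":0,"dy":0,"dz":-0.04,"rx":0,"ry":0,"rz":0,"claw":0},{"dx":0,"dy":0,"dz":-0.04,"rx":0,"ry":0,"rz":0,"claw":0},{"dx":0,"dy":0,"dz":-0.04,"rx":0,"ry":0,"rz":0,"claw":0}]'
```

```text
time: 1.65
tcp_pos: [188.9, 647.7, 423.0]
eef_rot: [[-0.96, 0.28, 0.0], [0.28, 0.96, 0.0], [-0.0, 0.0, -1.0]]
contact_force: [0.5, 0.4, -0.6]
width: 0.998
```

```bash
python3 -m creep '[{"dx":-0.02,"dy":-0.02,"dz":0,"rx":0,"ry":0,"rz":0,"claw":1},{"dx":-0.03,"dy":-0.03,"dz":0,"rx":0,"ry":0,"rz":0,"claw":1},{"dx":-0.035,"dy":-0.035,"dz":0,"rx":0,"ry":0,"rz":0,"claw":1},{"dx":-0.035,"dy":-0.035,"dz":0,"rx":0,"ry":0,"rz":0,"claw":1},{"dx":-0.035,"dy":-0.035,"dz":0,"rx":0,"ry":0,"rz":0,"claw":1}]' && python3 -m creep '[{"dx":-0.035,"dy":-0.035,"dz":0,"rx":0,"ry":0,"rz":0,"claw":1},{"dx":-0.035,"dy":-0.035,"dz":0,"rx":0,"ry":0,"rz":0,"claw":1},{"dx":-0.035,"dy":-0.035,"dz":0,"rx":0,"ry":0,"rz":0,"claw":1},{"dx":-0.035,"dy":-0.035,"dz":0,"rx":0,"ry":0,"rz":0,"claw":1},{"dx":-0.035,"dy":-0.035,"dz":0,"rx":0,"ry":0,"rz":0,"claw":1}]' && python3 -m creep '[{"dx":-0.035,"dy":-0.035,"dz":0,"rx":0,"ry":0,"rz":0,"claw":1},{"dx":-0.035,"dy":-0.035,"dz":0,"rx":0,"ry":0,"rz":0,"claw":1},{"dx":-0.035,"dy":-0.035,"dz":0,"rx":0,"ry":0,"rz":0,"claw":1},{"dx":-0.035,"dy":-0.035,"dz":0,"rx":0,"ry":0,"rz":0,"claw":1},{"dx":-0.035,"dy":-0.035,"dz":0,"rx":0,"ry":0,"rz":0,"claw":1}]'
```

```text
time: 2.15
tcp_pos: [294.8, 454.0, 421.3]
eef_rot: [[-0.96, 0.28, 0.0], [0.28, 0.96, 0.0], [-0.0, 0.0, -1.0]]
contact_force: [0.7, 0.6, 0.5]
width: 0.143
time: 2.65
tcp_pos: [413.8, 236.9, 421.6]
eef_rot: [[-0.96, 0.28, 0.001], [0.28, 0.96, 0.0], [-0.001, 0.001, -1.0]]
contact_force: [-0.2, 0.9, -0.3]
width: 0.004
time: 3.15
tcp_pos: [532.9, 19.7, 421.6]
eef_rot: [[-0.96, 0.28, 0.001], [0.28, 0.96, 0.0], [-0.001, 0.0, -1.0]]
contact_force: [0.4, 1.2, -0.0]
width: 0.0
```

```bash
python3 -m creep '[{"dx":0,"dy":0,"dz":0.009,"rx":0,"ry":0,"rz":1,"claw":1},{"dx":0,"dy":0,"dz":0.009,"rx":0,"ry":0,"rz":1,"claw":1},{"dx":0,"dy":0,"dz":0.009,"rx":0,"ry":0,"rz":1,"claw":1},{"dx":0,"dy":0,"dz":0.009,"rx":0,"ry":0,"rz":1,"claw":1},{"dx":0,"dy":0,"dz":0.009,"rx":0,"ry":0,"rz":1,"claw":1}]' && python3 -m creep '[{"dx":0,"dy":0,"dz":0.009,"rx":0,"ry":0,"rz":1,"claw":1},{"dx":0,"dy":0,"dz":0.009,"rx":0,"ry":0,"rz":1,"claw":1},{"dx":0,"dy":0,"dz":0.009,"rx":0,"ry":0,"rz":1,"claw":1},{"dx":0,"dy":0,"dz":0.009,"rx":0,"ry":0,"rz":1,"claw":1},{"dx":0,"dy":0,"dz":0.009,"rx":0,"ry":0,"rz":1,"claw":1}]' && python3 -m creep '[{"dx":0,"dy":0,"dz":0.009,"rx":0,"ry":0,"rz":1,"claw":1},{"dx":0,"dy":0,"dz":0.009,"rx":0,"ry":0,"rz":1,"claw":1},{"dx":0,"dy":0,"dz":0.009,"rx":0,"ry":0,"rz":1,"claw":1},{"dx":0,"dy":0,"dz":0.009,"rx":0,"ry":0,"rz":1,"claw":1},{"dx":0,"dy":0,"dz":0.009,"rx":0,"ry":0,"rz":1,"claw":1}]' && python3 -m creep '[{"dx":0,"dy":0,"dz":0.009,"rx":0,"ry":0,"rz":1,"claw":1},{"dx":0,"dy":0,"dz":0.009,"rx":0,"ry":0,"rz":1,"claw":1},{"dx":0,"dy":0,"dz":0.009,"rx":0,"ry":0,"rz":0.4,"claw":1},{"dx":0,"dy":0,"dz":0,"rx":0,"ry":0,"rz":0,"claw":1}]'
python3 - <<'E'
from fit import *
o=get_obs();p=np.load("p.npy")
print(o["tcp_pos"],o["eef_rot"].round(3),"yaw want",np.sin(p[2]),np.cos(p[2]))
d=V(p,(0,p[4]+22,174))[0]-o["tcp_pos"]; print("pad offset in tool",o["eef_rot"].T@d)
st=snapshot("top");ss=snapshot("side");crop(st,300,130,500,280,4,"pics/t3.png");crop(ss,225,100,455,300,3,"pics/s3.png")
E
```

```text
time: 3.65
tcp_pos: [532.4, 21.7, 376.0]
eef_rot: [[-0.749, 0.662, 0.0], [0.662, 0.749, -0.0], [-0.0, 0.0, -1.0]]
contact_force: [-0.1, -0.1, -0.0]
width: 0.001
time: 4.15
tcp_pos: [532.4, 21.8, 331.1]
eef_rot: [[-0.399, 0.917, 0.0], [0.917, 0.399, -0.0], [-0.0, 0.0, -1.0]]
contact_force: [0.2, 0.4, -1.0]
width: -0.002
time: 4.65
tcp_pos: [532.4, 21.8, 286.0]
eef_rot: [[0.026, 1.0, 0.0], [1.0, -0.026, -0.0], [-0.0, 0.0, -1.0]]
contact_force: [0.9, -0.4, 0.1]
width: -0.002
time: 5.05
tcp_pos: [532.1, 21.8, 258.2]
eef_rot: [[0.23, 0.973, -0.001], [0.973, -0.23, 0.0], [-0.0, -0.001, -1.0]]
contact_force: [0.0, -0.5, 0.2]
width: 0.004
[532.05183232  21.81134237 258.22842483] [[ 0.23   0.973 -0.001]
 [ 0.973 -0.23   0.   ]
 [-0.    -0.001 -1.   ]] yaw want 0.22917722665889273 0.9733847126295638
pad offset in tool [-15.37076198  14.62640644  84.21223953]
```

View pics/s3.png

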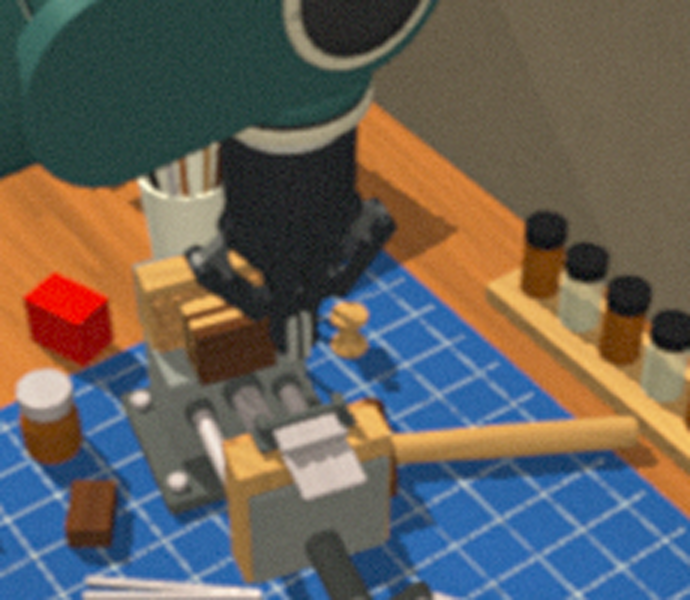

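View pics/t3.png

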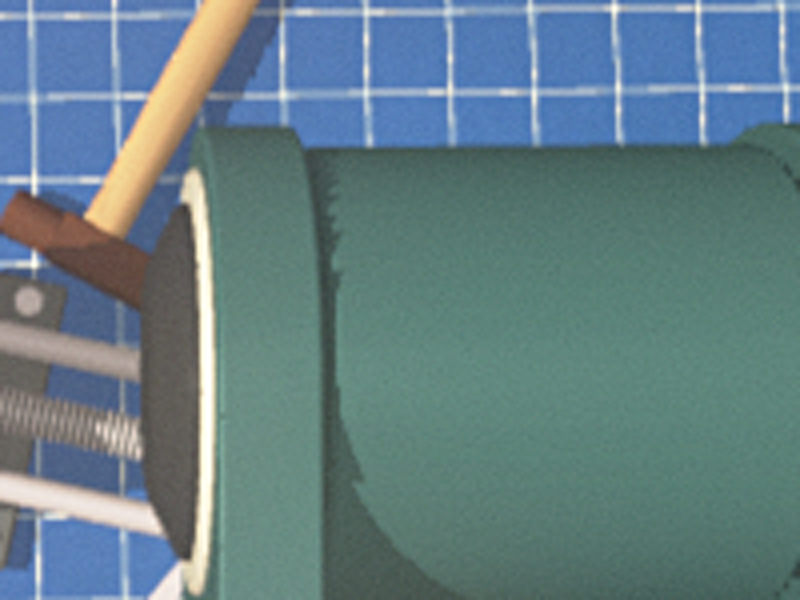

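```bash
python3 -m creep '[{"dx":-0.009,"dy":0.0075,"dz":0.02,"rx":0,"ry":0,"rz":0,"claw":1},{"dx":-0.009,"dy":0.007,"dz":0.02,"rx":0,"ry":0,"rz":0,"claw":1},{"dx":0,"dy":0,"dz":0.02,"rx":0,"ry":0,"rz":0,"claw":1},{"dx":0,"dy":0,"dz":0.008,"rx":0,"ry":0,"rz":0,"claw":1},{"dx":0,"dy":0,"dz":0,"rx":0,"ry":0,"rz":0,"claw":1}]'
python3 - <<'E'
from fit import *
ss=snapshot("side");o=get_obs();print(o["tcp_pos"],o["contact_force"]);crop(ss,290,200,390,300,6,"pics/s4.png",proj(ss,o["tcp_pos"]))
E
```

```text
time: 5.65
tcp_pos: [542.2, 1.0, 190.9]
eef_rot: [[0.229, 0.973, -0.001], [0.973, -0.229, 0.0], [-0.0, -0.001, -1.0]]
contact_force: [-0.1, -0.3, 0.5]
width: 0.002
[542.49143112   1.07089423 192.01505673] [-0.30125536 -0.50799521  0.45130753]
```

View pics/s4.png

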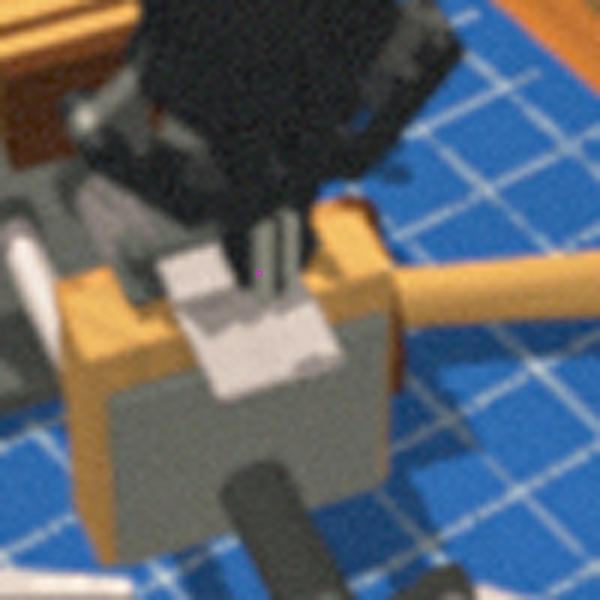

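```bash
python3 -m creep '[{"dx":0,"dy":-0.002,"dz":0.006,"rx":0,"ry":0,"rz":0,"claw":1},{"dx":0,"dy":0,"dz":0.004,"rx":0,"ry":0,"rz":0,"claw":1},{"dx":0,"dy":0,"dz":0.002,"rx":0,"ry":0,"rz":0,"claw":1},{"dx":0,"dy":0,"dz":0.002,"rx":0,"ry":0,"rz":0,"claw":1}]'
python3 -m creep '[{"dx":0,"dy":0,"dz":0.001,"rx":0,"ry":0,"rz":0,"claw":1},{"dx":0,"dy":0,"dz":0,"rx":0,"ry":0,"rz":0,"claw":1}]'
```

```text
time: 6.1
tcp_pos: [540.5, 1.5, 177.4]
eef_rot: [[0.229, 0.973, 0.0], [0.973, -0.229, 0.0], [0.0, 0.0, -1.0]]
contact_force: [0.5, -0.5, -0.1]
width: -0.002
time: 6.3
tcp_pos: [540.4, 1.4, 176.2]
eef_rot: [[0.229, 0.973, -0.0], [0.973, -0.229, 0.0], [-0.0, -0.0, -1.0]]
contact_force: [0.5, 0.2, 0.1]
width: 0.002
```

```bash
python3 -m creep '[{"dx":0,"dy":0,"dz":0.001,"rx":0,"ry":0,"rz":0,"claw":1},{"dx":0,"dy":0,"dz":0.001,"rx":0,"ry":0,"rz":0,"claw":1}]'
```

```text
time: 6.5
tcp_pos: [540.5, 1.4, 174.4]
eef_rot: [[0.229, 0.973, 0.0], [0.973, -0.229, -0.0], [0.0, 0.0, -1.0]]
contact_force: [0.7, -0.4, -0.0]
width: 0.0
```

```bash
python3 -m creep '[{"dx":0,"dy":0,"dz":0.001,"rx":0,"ry":0,"rz":0,"claw":1},{"dx":0,"dy":0,"dz":0.001,"rx":0,"ry":0,"rz":0,"claw":1}]'; python3 -m creep '[{"dx":0,"dy":0,"dz":0.001,"rx":0,"ry":0,"rz":0,"claw":1},{"dx":0,"dy":0,"dz":0.001,"rx":0,"ry":0,"rz":0,"claw":1}]'; python3 -m creep '[{"dx":0,"dy":0,"dz":0.001,"rx":0,"ry":0,"rz":0,"claw":1},{"dx":0,"dy":0,"dz":0.001,"rx":0,"ry":0,"rz":0,"claw":1}]'
```

```text
time: 6.7
tcp_pos: [540.5, 1.4, 172.2]
eef_rot: [[0.229, 0.973, -0.0], [0.973, -0.229, -0.0], [-0.0, -0.0, -1.0]]
contact_force: [0.6, -0.6, -0.4]
width: -0.001
time: 6.9
tcp_pos: [540.5, 1.4, 170.2]
eef_rot: [[0.229, 0.973, 0.0], [0.973, -0.229, 0.0], [0.0, 0.0, -1.0]]
contact_force: [-0.2, -0.4, -0.6]
width: 0.002
time: 7.1
tcp_pos: [540.6, 1.4, 169.1]
eef_rot: [[0.229, 0.973, 0.001], [0.973, -0.229, -0.0], [0.0, 0.001, -1.0]]
contact_force: [-3.2, 0.1, 11.4]
width: 0.002
```

Run:
```python
from fit import *
ss=snapshot("side");o=get_obs();print(o["tcp_pos"],o["contact_force"],o["wrist_torque"]);crop(ss,290,200,390,300,6,"pics/s5.png",proj(ss,o["tcp_pos"]))
```

```text
[540.63810048   1.40653646 169.15169091] [-3.41411466 -0.0289062  11.94665963] [0.06079301 0.60723981 0.03348048]
```

View pics/s5.png

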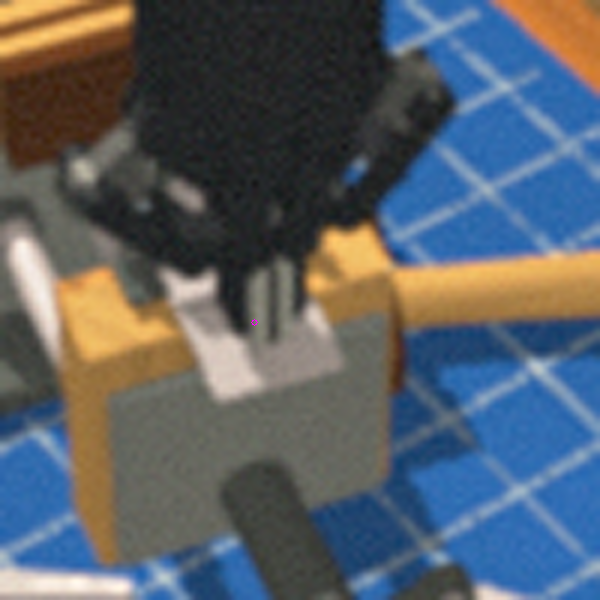

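```bash
for i in 1 2; do :; done; python3 -m creep '[{"dx":0,"dy":0,"dz":0.001,"rx":0,"ry":0,"rz":0,"claw":1}]'; python3 -m creep '[{"dx":0,"dy":0,"dz":0.001,"rx":0,"ry":0,"rz":0,"claw":1}]'; python3 -m creep '[{"dx":0,"dy":0,"dz":0.001,"rx":0,"ry":0,"rz":0,"claw":1}]'
```

```text
time: 7.25
tcp_pos: [540.7, 1.4, 168.6]
eef_rot: [[0.229, 0.973, 0.001], [0.973, -0.229, -0.0], [0.0, 0.001, -1.0]]
contact_force: [-5.6, -0.1, 12.1]
width: 0.002
time: 7.35
tcp_pos: [540.7, 1.4, 167.7]
eef_rot: [[0.229, 0.973, 0.001], [0.973, -0.229, -0.0], [0.0, 0.001, -1.0]]
contact_force: [-5.3, -0.8, 14.2]
width: -0.003
time: 7.45
tcp_pos: [540.8, 1.3, 166.9]
eef_rot: [[0.229, 0.973, 0.002], [0.973, -0.229, -0.0], [0.0, 0.002, -1.0]]
contact_force: [-4.8, -2.4, 15.1]
width: 0.003
```

```bash
python3 -m creep '[{"dx":0,"dy":0,"dz":0,"rx":0,"ry":0,"rz":0,"claw":1}]'; python3 -m creep '[{"dx":0,"dy":0,"dz":0.002,"rx":0,"ry":0,"rz":0,"claw":1},{"dx":0,"dy":0,"dz":0,"rx":0,"ry":0,"rz":0,"claw":1}]'
python3 - <<'E'
from fit import *
ss=snapshot("side");o=get_obs();print(o["tcp_pos"],o["contact_force"],o["wrist_torque"]);crop(ss,290,200,390,300,6,"pics/s6.png",proj(ss,o["tcp_pos"]))
E
```

```text
time: 7.55
tcp_pos: [540.8, 1.3, 166.8]
eef_rot: [[0.229, 0.973, 0.002], [0.973, -0.229, -0.0], [0.0, 0.002, -1.0]]
contact_force: [-5.1, -2.5, 14.1]
width: 0.002
time: 7.75
tcp_pos: [541.0, 1.2, 165.4]
eef_rot: [[0.229, 0.973, 0.002], [0.973, -0.229, -0.0], [0.0, 0.002, -1.0]]
contact_force: [-5.3, -1.0, 16.0]
width: -0.003
[540.93590546   1.27011865 165.32784985] [-5.07660842 -1.2956349  17.10337492] [-0.04772824  0.8612122   0.01515832]
```

View pics/s6.png

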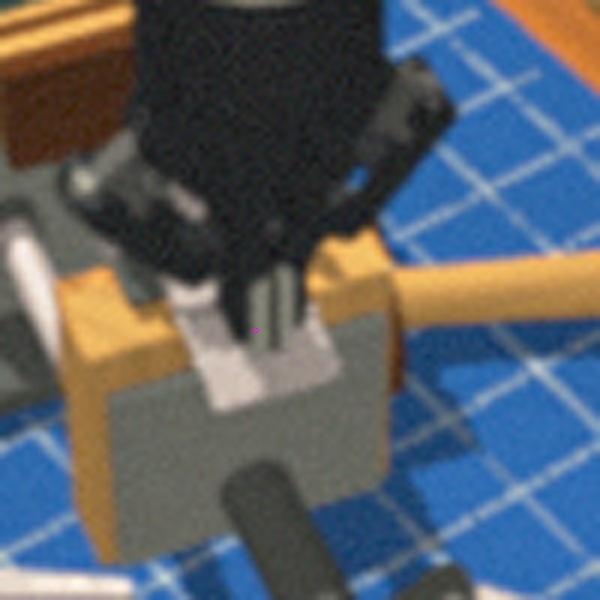

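```bash
python3 -m creep '[{"dx":0,"dy":0,"dz":0.0015,"rx":0,"ry":0,"rz":0,"claw":1},{"dx":0,"dy":0,"dz":0.001,"rx":0,"ry":0,"rz":0,"claw":1},{"dx":0,"dy":0,"dz":0,"rx":0,"ry":0,"rz":0,"claw":1}]';  python3 -m creep '[{"dx":0,"dy":0,"dz":0.001,"rx":0,"ry":0,"rz":0,"claw":1},{"dx":0,"dy":0,"dz":0,"rx":0,"ry":0,"rz":0,"claw":1}]'
```

```text
time: 8.1
tcp_pos: [541.3, 1.4, 164.9]
eef_rot: [[0.229, 0.973, 0.004], [0.973, -0.229, -0.0], [0.001, 0.004, -1.0]]
contact_force: [-12.1, -0.0, 33.8]
width: 0.001
time: 8.3
tcp_pos: [541.4, 1.5, 164.7]
eef_rot: [[0.229, 0.973, 0.005], [0.973, -0.229, 0.0], [0.001, 0.005, -1.0]]
contact_force: [-13.8, 0.6, 40.2]
width: 0.003
```

```bash
python3 -m creep '[{"dx":0,"dy":0,"dz":-0.0015,"rx":0,"ry":0,"rz":0,"claw":1},{"dx":0,"dy":0,"dz":0,"rx":0,"ry":0,"rz":0,"claw":1}]'
python3 - <<'E'
from fit import *
ss=snapshot("side");o=get_obs();print(o["tcp_pos"],o["contact_force"],o["wrist_torque"]);crop(ss,290,200,390,300,6,"pics/s7.png",proj(ss,o["tcp_pos"]))
p=np.load("p.npy");y=p[4]
pp=[]
for z in (171,166,161,156): pp+= [(-22,y,z),(22,y,z)]
crop(ss,290,200,390,300,6,"pics/s7.png",proj(ss,V(p,pp)))
R=o["eef_rot"];print("vise coords tcp",(o["tcp_pos"]-V(p,(0,0,0))[0])@np.array([[np.cos(p[2]),np.sin(p[2])],[-np.sin(p[2]),np.cos(p[2])],[0,0]]), p[4])
E
```

```text
time: 8.5
tcp_pos: [541.3, 1.5, 164.9]
eef_rot: [[0.229, 0.973, 0.004], [0.973, -0.229, 0.0], [0.001, 0.004, -1.0]]
contact_force: [-10.8, 1.4, 31.3]
width: -0.001
[541.26215779   1.52685453 164.95676005] [-9.34434928  1.02761734 30.27221673] [0.40580536 1.70847988 0.15276478]
vise coords tcp [  -0.87871178 -135.50835436] -155.28327487132867
```

View pics/s7.png

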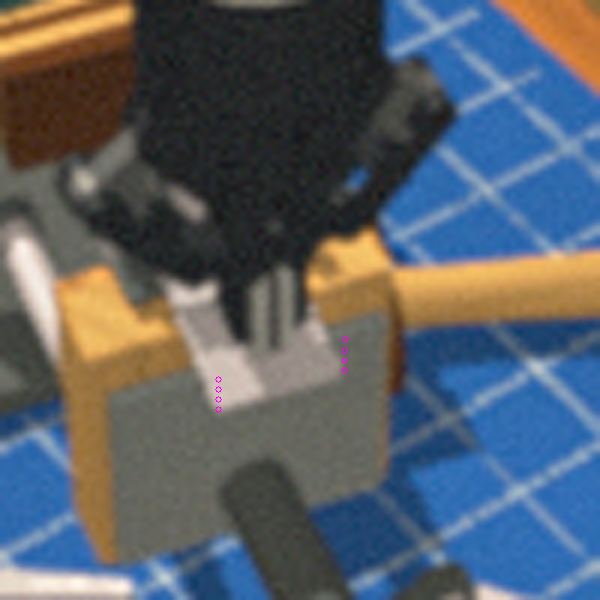

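Run:
```python
from fit import *
ss=snapshot("side");o=get_obs();R=o["eef_rot"];t=o["tcp_pos"]
P=[t+R@np.array([a,b,0]) for a in(-11,11) for b in (-10,0,10)]
crop(ss,310,230,350,290,12,"pics/s8.png",proj(ss,P)); print((proj(ss,P)-[310,230])*12)
st=snapshot("top");crop(st,300,130,500,280,4,"pics/t8.png")
```

```text
[[234.94740104 359.34075142]
 [292.21721927 341.45961741]
 [349.22405662 323.6605929 ]
 [184.76375233 265.69860917]
 [241.36755904 248.27354871]
 [297.71497489 230.92741627]]
```

View pics/s8.png

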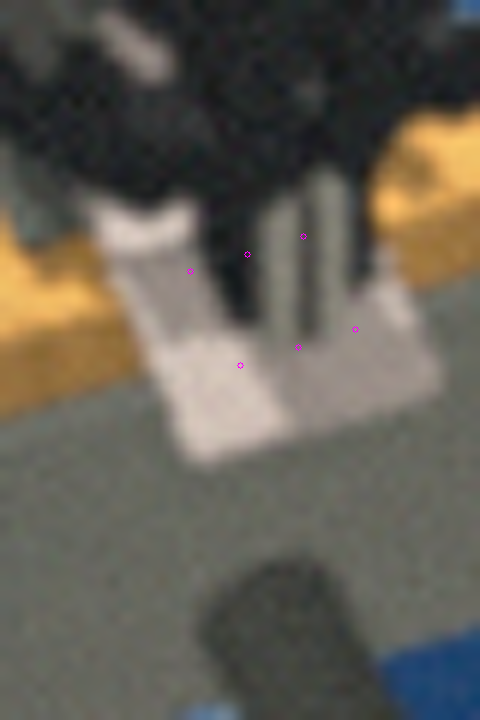

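```bash
python3 -m creep '[{"dx":0.001,"dy":0,"dz":0,"rx":0,"ry":0,"rz":0,"claw":1}]'; python3 -m creep '[{"dx":0.001,"dy":0,"dz":0,"rx":0,"ry":0,"rz":0,"claw":1},{"dx":0,"dy":0,"dz":0,"rx":0,"ry":0,"rz":0,"claw":1}]'; python3 -m creep '[{"dx":0.001,"dy":0,"dz":0,"rx":0,"ry":0,"rz":0,"claw":1},{"dx":0,"dy":0,"dz":0,"rx":0,"ry":0,"rz":0,"claw":1}]'
```

```text
time: 8.75
tcp_pos: [541.5, 2.3, 164.9]
eef_rot: [[0.229, 0.973, 0.004], [0.973, -0.229, -0.0], [0.001, 0.004, -1.0]]
contact_force: [-10.9, -0.8, 30.7]
width: -0.0
time: 8.95
tcp_pos: [541.7, 3.5, 164.9]
eef_rot: [[0.229, 0.973, 0.004], [0.973, -0.229, 0.0], [0.001, 0.004, -1.0]]
contact_force: [-9.9, 1.2, 30.5]
width: -0.003
time: 9.15
tcp_pos: [542.0, 4.4, 165.0]
eef_rot: [[0.229, 0.973, 0.004], [0.973, -0.229, 0.0], [0.001, 0.004, -1.0]]
contact_force: [-10.1, 0.3, 30.5]
width: 0.001
```

```bash
python3 -m creep '[{"dx":0.002,"dy":0,"dz":0,"rx":0,"ry":0,"rz":0,"claw":1},{"dx":0.003,"dy":0,"dz":0,"rx":0,"ry":0,"rz":0,"claw":1},{"dx":0.003,"dy":0,"dz":0,"rx":0,"ry":0,"rz":0,"claw":1},{"dx":0.002,"dy":0,"dz":0,"rx":0,"ry":0,"rz":0,"claw":1}]'
python3 - <<'E'
from fit import *
ss=snapshot("side");o=get_obs();R=o["eef_rot"];t=o["tcp_pos"];print(t,o["contact_force"])
P=[t+R@np.array([a,b,0]) for a in(-11,11) for b in (-10,0,10)]
crop(ss,290,200,390,300,6,"pics/s9.png",proj(ss,P))
E
```

```text
time: 9.55
tcp_pos: [544.2, 14.2, 164.9]
eef_rot: [[0.229, 0.973, 0.004], [0.973, -0.229, -0.0], [0.001, 0.004, -1.0]]
contact_force: [-10.3, 0.1, 30.8]
width: -0.003
[544.32854121  14.49460263 164.94570475] [-9.52251572  1.46548504 30.55884773]
```

View pics/s9.png

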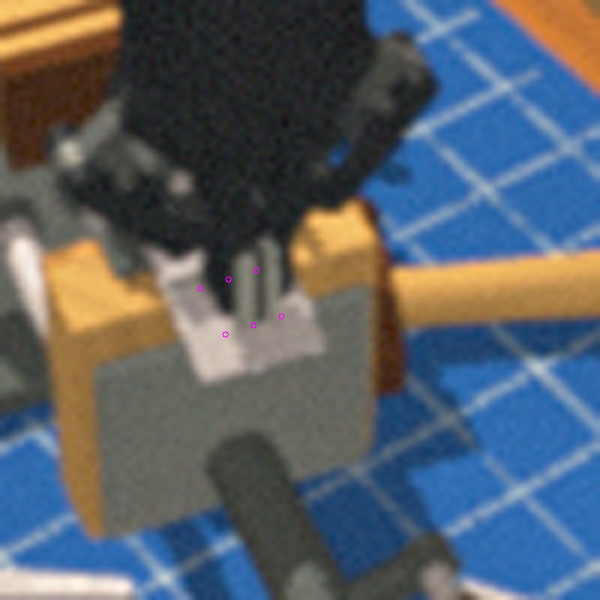

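```bash
python3 -m creep '[{"dx":0.003,"dy":0,"dz":-0.0005,"rx":0,"ry":0,"rz":0,"claw":1},{"dx":0.005,"dy":0,"dz":-0.0005,"rx":0,"ry":0,"rz":0,"claw":1},{"dx":0.006,"dy":0,"dz":0,"rx":0,"ry":0,"rz":0,"claw":1},{"dx":0.006,"dy":0,"dz":0,"rx":0,"ry":0,"rz":0,"claw":1},{"dx":0.006,"dy":0,"dz":0,"rx":0,"ry":0,"rz":0,"claw":1}]'; python3 -m creep '[{"dx":0.006,"dy":0,"dz":0,"rx":0,"ry":0,"rz":0,"claw":1},{"dx":0.006,"dy":0,"dz":0,"rx":0,"ry":0,"rz":0,"claw":1},{"dx":0.006,"dy":0,"dz":0,"rx":0,"ry":0,"rz":0,"claw":1},{"dx":0.006,"dy":0,"dz":0,"rx":0,"ry":0,"rz":0,"claw":1},{"dx":0.006,"dy":0,"dz":0,"rx":0,"ry":0,"rz":0,"claw":1}]';python3 -m creep '[{"dx":0.006,"dy":0,"dz":0,"rx":0,"ry":0,"rz":0,"claw":1},{"dx":0.006,"dy":0,"dz":0,"rx":0,"ry":0,"rz":0,"claw":1},{"dx":0.004,"dy":0,"dz":0,"rx":0,"ry":0,"rz":0,"claw":1},{"dx":0.002,"dy":0,"dz":0,"rx":0,"ry":0,"rz":0,"claw":1},{"dx":0.001,"dy":0,"dz":0,"rx":0,"ry":0,"rz":0,"claw":1}]'
python3 - <<'E'
from fit import *
ss=snapshot("side");o=get_obs();R=o["eef_rot"];t=o["tcp_pos"];print(t,o["contact_force"])
crop(ss,250,165,370,285,5,"pics/s10.png")
E
```

```text
time: 10.1
tcp_pos: [550.1, 39.5, 165.1]
eef_rot: [[0.229, 0.973, 0.003], [0.973, -0.229, -0.0], [0.001, 0.003, -1.0]]
contact_force: [-6.1, -2.2, 22.2]
width: 0.002
time: 10.6
tcp_pos: [557.0, 68.8, 165.1]
eef_rot: [[0.229, 0.973, 0.003], [0.973, -0.229, 0.0], [0.001, 0.003, -1.0]]
contact_force: [-7.0, -2.2, 21.6]
width: -0.001
time: 11.1
tcp_pos: [561.4, 87.3, 165.1]
eef_rot: [[0.229, 0.973, 0.003], [0.973, -0.229, 0.0], [0.001, 0.003, -1.0]]
contact_force: [-5.9, -1.7, 23.1]
width: 0.0
[561.45525641  87.41835692 165.11812904] [-6.27409772 -0.21863857 21.90223968]
```

View pics/s10.png

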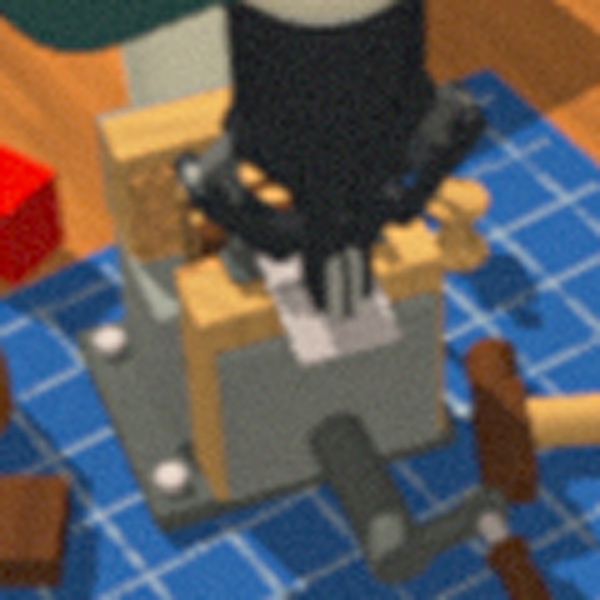

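Run:
```python
from fit import *
st=snapshot("top");crop(st,210,150,410,300,4,"pics/t10.png")
```

```text
(no output)
```

View pics/t10.png

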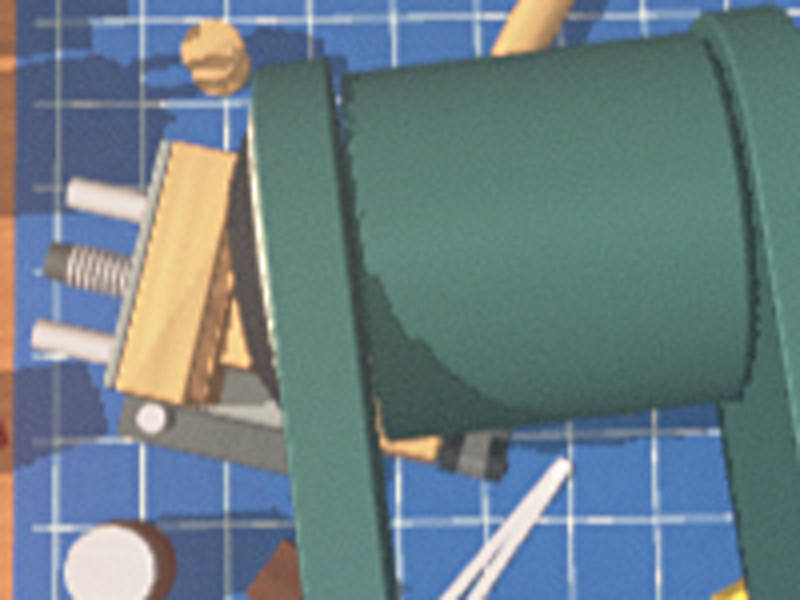

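```bash
python3 -m creep '[{"dx":0.004,"dy":0,"dz":0,"rx":0,"ry":0,"rz":0,"claw":1},{"dx":0.005,"dy":0,"dz":0,"rx":0,"ry":0,"rz":0,"claw":1},{"dx":0.005,"dy":0,"dz":0,"rx":0,"ry":0,"rz":0,"claw":1},{"dx":0.004,"dy":0,"dz":0,"rx":0,"ry":0,"rz":0,"claw":1},{"dx":0,"dy":0,"dz":0,"rx":0,"ry":0,"rz":0,"claw":1}]'
python3 - <<'E'
from fit import *
ss=snapshot("side");o=get_obs();R=o["eef_rot"];t=o["tcp_pos"];print(t,o["contact_force"])
p=np.load("p.npy"); d=np.linalg.norm((t-[541.26,1.53,0])[:2]);print("travel",d,"face",p[3]+d)
j=p[3]+d; w=W(p)
crop(ss,255,165,355,265,6,"pics/s11.png",proj(ss,V(p,[(-55,j,162),(-55,j-32,162),(-55,j-32,50),w[0],(w[0][0],w[0][1],100),w[3]])))
E
```

```text
time: 11.7
tcp_pos: [565.7, 105.3, 165.1]
eef_rot: [[0.229, 0.973, 0.004], [0.973, -0.229, 0.001], [0.002, 0.003, -1.0]]
contact_force: [-3.3, 2.4, 20.5]
width: -0.001
[565.71266432 105.2800798  165.09608191] [-3.71166328  3.06891544 21.21824281]
travel 106.59273826126955 face 17.54044633513068
```

View pics/s11.png

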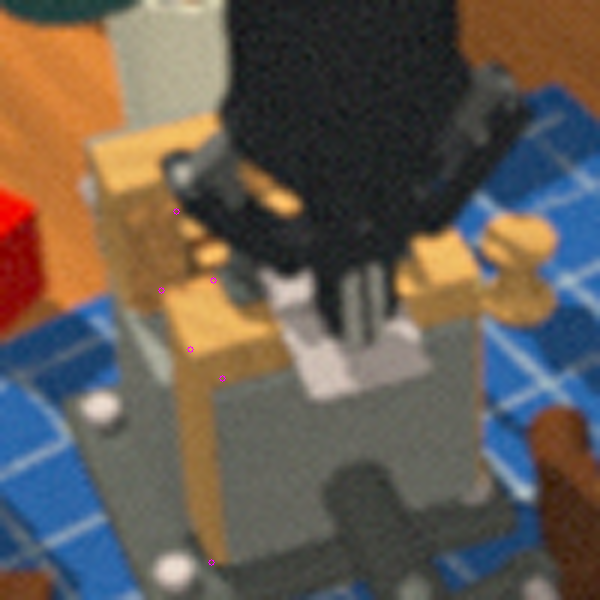

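Run:
```python
from fit import *
ss=snapshot("side")
p=np.load("p.npy"); j=17.5; w=W(p)
crop(ss,275,190,315,230,15,"pics/s12.png",proj(ss,V(p,[(x,j+a,162) for x in(-55,-40,-30) for a in(0,-3)]+[w[0],w[3],w[1]])))
```

```text
(no output)
```

View pics/s12.png

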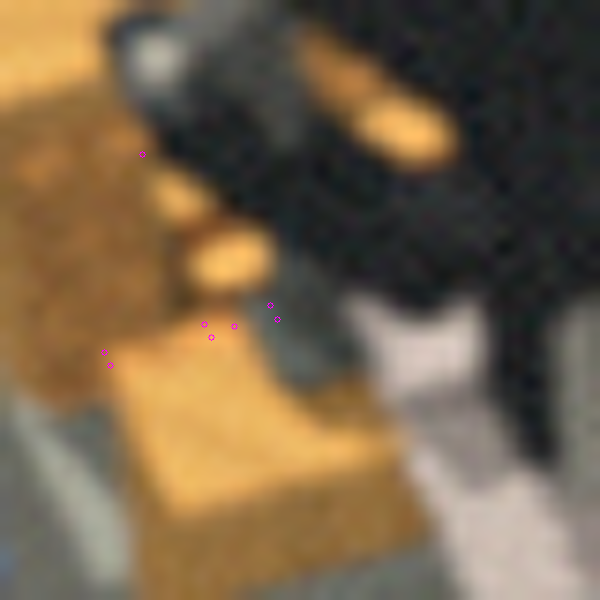

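```bash
python3 -m creep '[{"dx":0.001,"dy":0,"dz":0,"rx":0,"ry":0,"rz":0,"claw":1},{"dx":0.0015,"dy":0,"dz":0,"rx":0,"ry":0,"rz":0,"claw":1},{"dx":0.001,"dy":0,"dz":0,"rx":0,"ry":0,"rz":0,"claw":1}]';python3 -m creep '[{"dx":0.001,"dy":0,"dz":0,"rx":0,"ry":0,"rz":0,"claw":1},{"dx":0.001,"dy":0,"dz":0,"rx":0,"ry":0,"rz":0,"claw":1},{"dx":0,"dy":0,"dz":0,"rx":0,"ry":0,"rz":0,"claw":1}]'
python3 - <<'E'
from fit import *
ss=snapshot("side");o=get_obs();print(o["tcp_pos"],o["contact_force"])
p=np.load("p.npy"); j=23; w=W(p)
crop(ss,275,190,315,230,15,"pics/s13.png",proj(ss,V(p,[(x,j+a,162) for x in(-55,-40,-30) for a in(0,-3)]+[w[0],w[3],w[1]])))
E
```

```text
time: 12.1
tcp_pos: [566.1, 106.6, 165.1]
eef_rot: [[0.23, 0.973, 0.002], [0.973, -0.23, -0.003], [-0.002, 0.003, -1.0]]
contact_force: [-10.8, -18.4, 25.3]
width: -0.001
time: 12.4
tcp_pos: [566.3, 107.2, 165.1]
eef_rot: [[0.231, 0.973, 0.002], [0.973, -0.231, -0.005], [-0.005, 0.003, -1.0]]
contact_force: [-14.7, -25.6, 26.7]
width: -0.001
[566.26145397 107.19856303 165.07862607] [-13.67728463 -26.04326082  26.53609484]
```

View pics/s13.png

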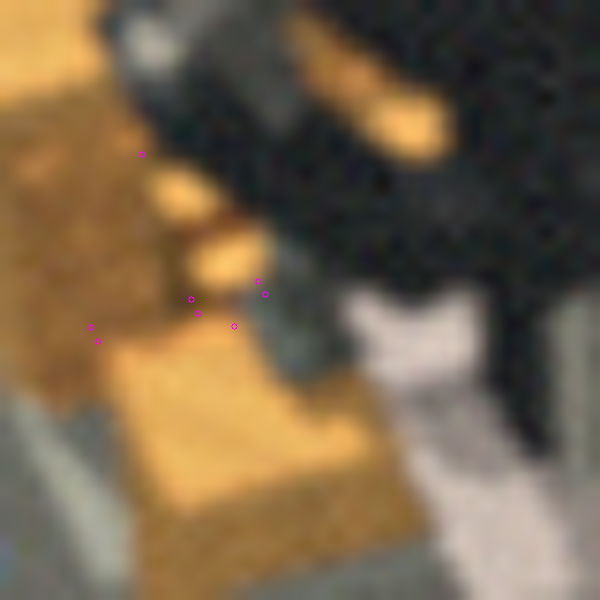

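```bash
python3 -m creep '[{"dx":-0.003,"dy":0,"dz":0,"rx":0,"ry":0,"rz":0,"claw":1},{"dx":-0.001,"dy":0,"dz":0,"rx":0,"ry":0,"rz":0,"claw":1}]'
python3 - <<'E'
from fit import *
ss=snapshot("side");o=get_obs();print(o["tcp_pos"],o["contact_force"])
crop(ss,225,125,385,285,4,"pics/s14.png"); np.save("ss14.npy",ss["frame"])
for c in ("work","jaw","lever"):
    for r in masks_of(c,ss)[:4]: print(c,r["uv"],r["score"])
E
```

```text
time: 12.65
tcp_pos: [565.8, 105.6, 165.1]
eef_rot: [[0.23, 0.973, 0.003], [0.973, -0.23, 0.0], [0.001, 0.003, -1.0]]
contact_force: [-5.1, -0.5, 21.7]
width: 0.002
[565.82724887 105.70873779 165.09639047] [-5.97995637 -4.11399912 21.21083903]
work [245.9, 209.0] 0.8
work [201.8, 258.0] 0.8
work [303.9, 343.8] 0.62
work [191.6, 218.9] 0.59
jaw [318.5, 240.9] 0.57
lever [309.6, 223.3] 0.52
```

View pics/s14.png

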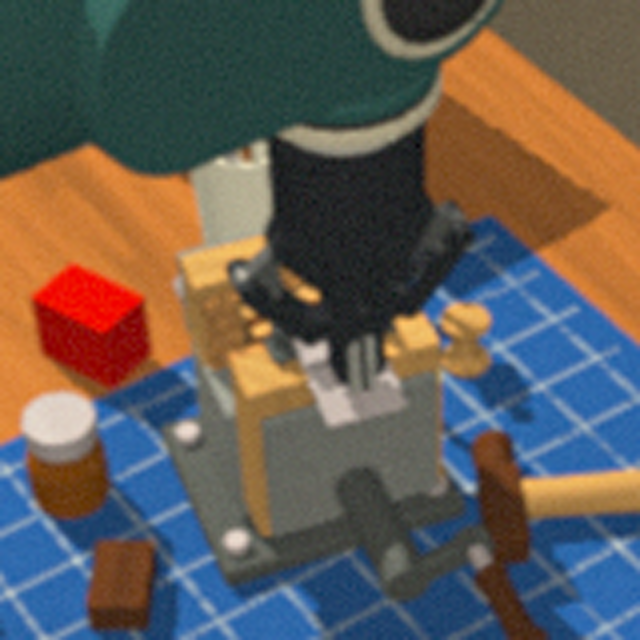

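Run:
```python
import cv2,numpy as np
a=cv2.imread("pics/side0.png");b=np.load("ss14.npy")[:,:,::-1]
f=lambda im:cv2.resize(np.ascontiguousarray(im[180:235,265:320]),None,fx=7,fy=7,interpolation=cv2.INTER_CUBIC)
cv2.imwrite("pics/cmp.png",np.hstack([f(a),f(b)]))
```

```text
(no output)
```

View pics/cmp.png

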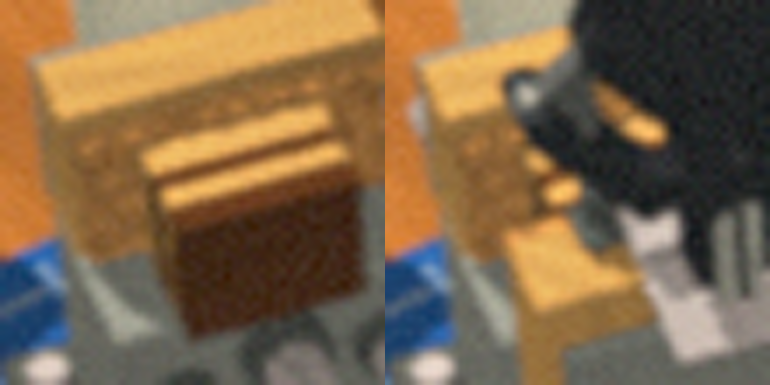

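```bash
python3 -m creep '[{"dx":-0.001,"dy":0,"dz":0,"rx":0,"ry":0,"rz":0,"claw":1},{"dx":-0.001,"dy":0,"dz":0,"rx":0,"ry":0,"rz":0,"claw":1},{"dx":-0.001,"dy":0,"dz":0,"rx":0,"ry":0,"rz":0,"claw":1}]'; python3 -m creep '[{"dx":-0.001,"dy":0,"dz":0,"rx":0,"ry":0,"rz":0,"claw":1},{"dx":0,"dy":0,"dz":0,"rx":0,"ry":0,"rz":0,"claw":1}]'
python3 - <<'E'
from fit import *
ss=snapshot("side");o=get_obs();t=o["tcp_pos"];print(t,o["contact_force"],np.linalg.norm((t-[541.26,1.53,0])[:2]))
np.save("ss15.npy",ss["frame"])
b0=np.load("ss14.npy")[:,:,::-1];b=ss["frame"][:,:,::-1]
f=lambda im:cv2.resize(np.ascontiguousarray(im[190:250,270:325]),None,fx=7,fy=7,interpolation=cv2.INTER_CUBIC)
cv2.imwrite("pics/cmp2.png",np.hstack([f(b0),f(b)]))
# jaw motion by template registration (jaw lower-left region)
g0=cv2.cvtColor(np.ascontiguousarray(b0),cv2.COLOR_BGR2GRAY).astype(np.float32);g1=cv2.cvtColor(np.ascontiguousarray(b),cv2.COLOR_BGR2GRAY).astype(np.float32)
for r in((215,270,278,300),(228,270,300,330),(225,250,300,320)):
    y0,y1,x0,x1=r;print(cv2.phaseCorrelate(g0[y0:y1,x0:x1],g1[y0:y1,x0:x1],cv2.createHanningWindow((x1-x0,y1-y0),cv2.CV_32F)))
p=np.load("p.npy");print(proj(ss,V(p,(0,-5,140)))-proj(ss,V(p,(0,0,140))))
E
```

```text
time: 13.15
tcp_pos: [565.3, 103.8, 165.1]
eef_rot: [[0.229, 0.973, 0.004], [0.973, -0.229, 0.002], [0.003, 0.003, -1.0]]
contact_force: [-3.3, 4.7, 20.9]
width: 0.0
time: 13.35
tcp_pos: [565.1, 102.7, 165.1]
eef_rot: [[0.229, 0.973, 0.004], [0.973, -0.229, 0.001], [0.002, 0.004, -1.0]]
contact_force: [-4.2, 2.7, 20.6]
width: 0.003
[565.09277486 102.66516561 165.10918454] [-3.13119235  2.76730817 20.62006349] 103.90535539640788
((0.05524227323690134, 0.10336042827261238), 1.093115207221773)
((0.54602870274738, 1.106295379154588), 1.090726165065059)
((0.6958317429528389, 1.4055451713338414), 1.0382094144821168)
[[0.81053746 1.50263814]]
```

View pics/cmp2.png

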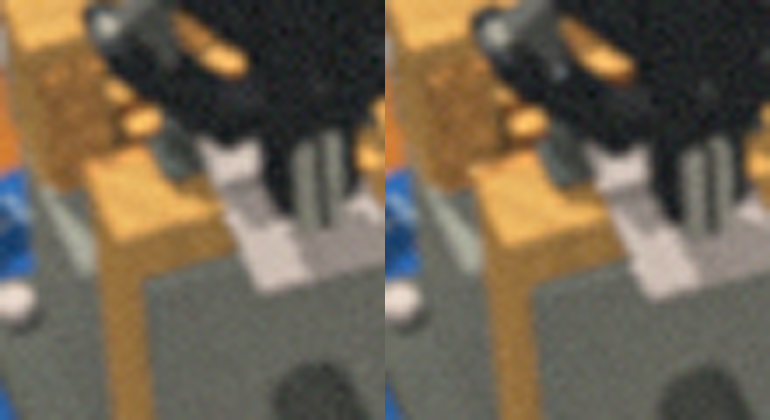

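```bash
python3 -m creep '[{"dx":-0.001,"dy":0,"dz":0,"rx":0,"ry":0,"rz":0,"claw":1},{"dx":0,"dy":0,"dz":0,"rx":0,"ry":0,"rz":0,"claw":1}]'; python3 -m creep '[{"dx":0,"dy":0,"dz":-0.002,"rx":0,"ry":0,"rz":0,"claw":1},{"dx":0,"dy":0,"dz":-0.002,"rx":0,"ry":0,"rz":0,"claw":1},{"dx":0,"dy":0,"dz":-0.002,"rx":0,"ry":0,"rz":0,"claw":1}]'; python3 -m creep '[{"dx":0,"dy":0,"dz":-0.002,"rx":0,"ry":0,"rz":0,"claw":1},{"dx":0,"dy":0,"dz":-0.002,"rx":0,"ry":0,"rz":0,"claw":1},{"dx":0,"dy":0,"dz":-0.002,"rx":0,"ry":0,"rz":0,"claw":1}]'
```

```text
time: 13.6
tcp_pos: [564.9, 101.7, 165.1]
eef_rot: [[0.229, 0.973, 0.004], [0.973, -0.229, 0.001], [0.002, 0.003, -1.0]]
contact_force: [-3.8, 2.8, 20.8]
width: 0.001
time: 13.9
tcp_pos: [564.6, 101.4, 169.9]
eef_rot: [[0.229, 0.973, 0.003], [0.973, -0.229, 0.001], [0.001, 0.002, -1.0]]
contact_force: [-0.5, 1.1, 11.1]
width: 0.0
time: 14.2
tcp_pos: [564.3, 101.0, 175.1]
eef_rot: [[0.23, 0.973, 0.001], [0.973, -0.23, -0.0], [-0.0, 0.001, -1.0]]
contact_force: [0.3, -0.4, -0.0]
width: -0.002
```

```bash
python3 -m creep '[{"dx":0,"dy":0,"dz":-0.02,"rx":0,"ry":0,"rz":0,"claw":1},{"dx":0,"dy":0,"dz":-0.04,"rx":0,"ry":0,"rz":0,"claw":1},{"dx":-0.02,"dy":0,"dz":-0.04,"rx":0,"ry":0,"rz":0,"claw":0.5},{"dx":-0.04,"dy":0,"dz":-0.02,"rx":0,"ry":0,"rz":0,"claw":0.5},{"dx":-0.05,"dy":0,"dz":0,"rx":0,"ry":0,"rz":0,"claw":0.5}]'; python3 -m creep '[{"dx":-0.05,"dy":0,"dz":0,"rx":0,"ry":0,"rz":0,"claw":0.5},{"dx":-0.05,"dy":0,"dz":0,"rx":0,"ry":0,"rz":0,"claw":0.5},{"dx":-0.05,"dy":0,"dz":0,"rx":0,"ry":0,"rz":0,"claw":0.5},{"dx":-0.05,"dy":0,"dz":0,"rx":0,"ry":0,"rz":0,"claw":0.5},{"dx":-0.05,"dy":0,"dz":0,"rx":0,"ry":0,"rz":0,"claw":0.5}]'
python3 - <<'E'
from fit import *
ss=snapshot("side");st=snapshot("top");print(get_obs()["tcp_pos"])
crop(ss,250,150,410,310,4,"pics/s16.png");crop(st,220,170,420,295,4,"pics/t16.png")
E
```

```text
time: 14.7
tcp_pos: [539.1, -6.1, 297.7]
eef_rot: [[0.227, 0.974, 0.005], [0.974, -0.227, -0.0], [0.001, 0.004, -1.0]]
contact_force: [1.0, -0.8, -0.1]
width: 0.492
time: 15.2
tcp_pos: [480.5, -251.0, 294.4]
eef_rot: [[0.229, 0.973, 0.0], [0.973, -0.229, -0.0], [-0.0, 0.0, -1.0]]
contact_force: [0.5, 0.8, -0.4]
width: 0.496
[ 479.74158266 -253.7463769   293.77362071]
```

View pics/s16.png

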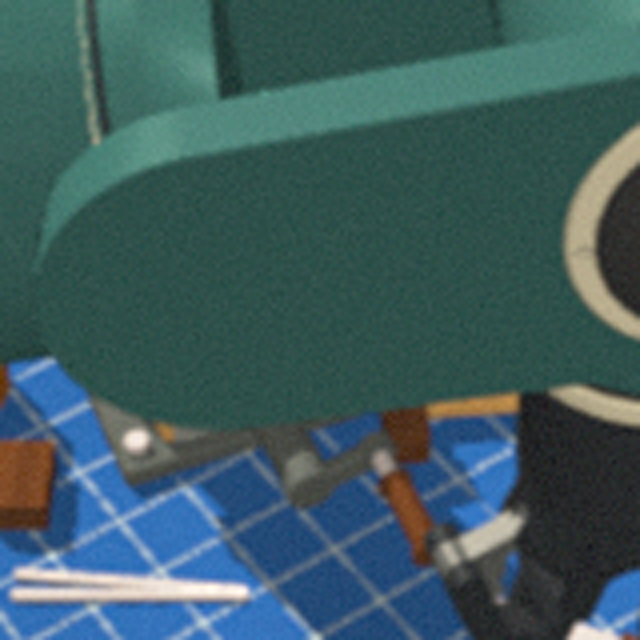

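View pics/t16.png

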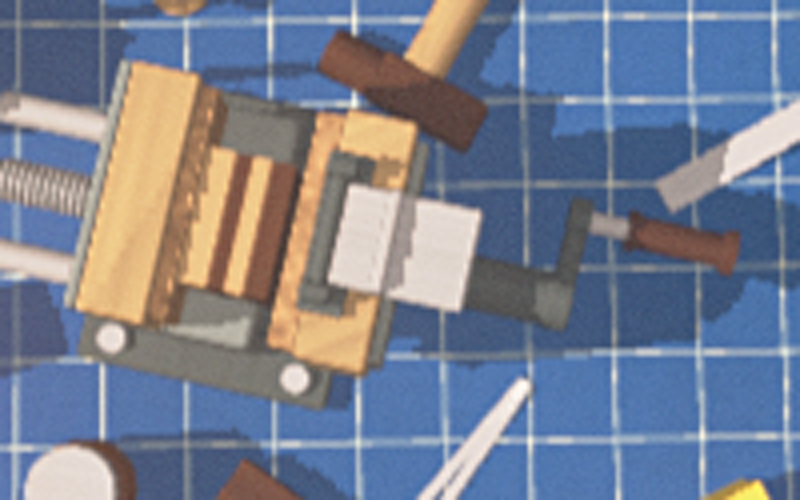

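```bash
cat > tri.py <<'E'
from fit import *
def ray(s,uv):
    E=s["extrinsics"];f=K(s);d=E[:3,:3]@np.array([(uv[0]-s["cx"])/f,-(uv[1]-s["cy"])/f,-1]);return E[:3,3],d/np.linalg.norm(d)
def tri(s1,u1,s2,u2):
    o1,d1=ray(s1,u1);o2,d2=ray(s2,u2)
    A=np.c_[d1,-d2];k=np.linalg.lstsq(A,o2-o1,rcond=None)[0];a=o1+k[0]*d1;b=o2+k[1]*d2
    return (a+b)/2,np.linalg.norm(a-b)
def tov(p,P):
    c,s_=np.cos(p[2]),np.sin(p[2]);d=np.asarray(P)-[p[0],p[1],0];return np.array([d[0]*c-d[1]*s_,d[0]*s_+d[1]*c,d[2]])
E
python3 - <<'E'
from tri import *
st=snapshot("top");ss=snapshot("side");p=np.load("p.npy")
for n in("crank_grip",):
  for s in(st,ss):
    for r in masks_of(n,s)[:2]:
        c=cv2.minAreaRect(np.argwhere(r["mask"])[:,::-1].astype(np.float32));print(r["score"],r["uv"],c)
t=lambda x,y:(220+x/4-.5,170+y/4-.5); s=lambda x,y:(250+x/4-.5,150+y/4-.5)
for a,b in(((632,233),(385,472)),((735,253),(424,557)),((606,226),(372,447))):
    P,e=tri(st,t(*a),ss,s(*b));print(P.round(1),e.round(1),tov(p,P).round(1))
# hub end, z=80 axis; jaw corners
print("hub",tov(p,back(st,t(553,302),84)), "jaw wood corners",[tov(p,back(st,t(*q),162)).round(1) for q in((346,112),(420,122),(302,352),(366,374))],"cork",[tov(p,back(st,t(*q),162)).round(1) for q in((318,112),(268,345))],"fix",[tov(p,back(st,t(*q),162)).round(1) for q in((198,75),(150,318))])
print("blank",[tov(p,back(st,t(*q),150)).round(1) for q in((298,165),(268,298),(217,148),(188,282))],"flap",[tov(p,back(st,t(*q),171)).round(1) for q in((480,210),(463,311))])
crop(st,360,205,420,250,12,"pics/t17.png")
E
```

```text
0.71 [389.1, 228.4] ((390.6330261230469, 231.11007690429688), (28.956661224365234, 10.366142272949219), 9.865806579589844)
0.45 [317.7, 231.8] ((317.94122314453125, 231.73532104492188), (40.98851776123047, 27.649057388305664), 14.03624439239502)
0.48 [350.0, 278.2] ((352.9000244140625, 278.79998779296875), (23.702320098876953, 8.049844741821289), 63.43495178222656)
[579.2   4.5  97.5] 3.1 [  35.4 -123.9   97.5]
[569.2 -44.8  85.2] 5.6 [  36.9 -174.2   85.2]
[581.3  17.6 103.9] 4.6 [  34.4 -110.7  103.9]
hub [ -1.13751174 -96.15973919  84.        ] jaw wood corners [array([ 52.9,  13.3, 162. ]), array([ 55.5, -18.6, 162. ]), array([-51.7,   9.3, 162. ]), array([-54.9, -19.3, 162. ])] cork [array([ 50.3,  25.1, 162. ]), array([-51.9,  24. , 162. ])] fix [array([ 55.,  79., 162.]), array([-51.4,  75.5, 162. ])]
blank [array([ 27.7,  29.4, 150. ]), array([-31.7,  29.4, 150. ]), array([ 27.4,  65.5, 150. ]), array([-32.3,  64.7, 150. ])] flap [array([ 22.7, -51.5, 171. ]), array([-20.6, -53.6, 171. ])]
```

View pics/t17.png

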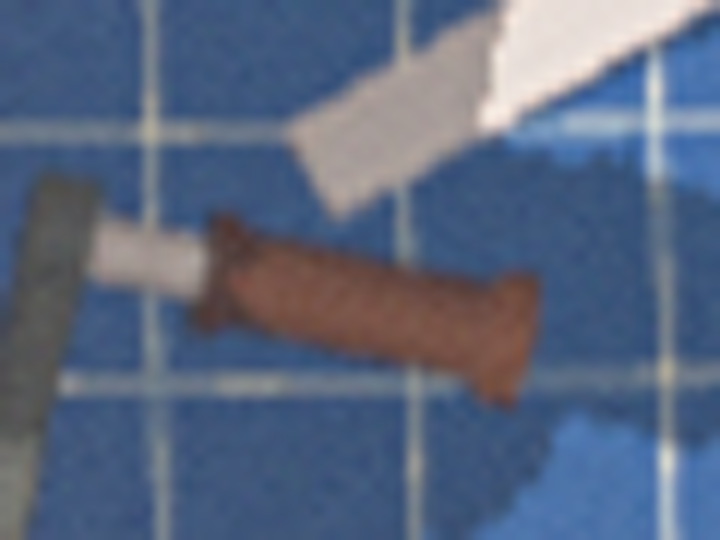

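Run:
```python
from tri import *
st=snapshot("top");p=np.load("p.npy")
P=back(st,(390.6-.5,231.1),92);print(P,tov(p,P))
P=back(st,(360+372/12-.5,205+315/12-.5),92);print(P,tov(p,P))
o=get_obs();g=V(p,(37.3,-157,92))[0];print(g,o["tcp_pos"],o["eef_rot"].T@(g-[0,0,18.7]-o["tcp_pos"]))
```

```text
[574.54759003 -20.31289044  92.        ] [  36.5259913 -149.1385652   92.       ]
[575.19231549 -21.07833028  92.        ] [  37.32897858 -149.73587625   92.        ]
[573.49933644 -28.14247606  92.        ] [ 481.72273268 -248.24012793  294.31197581] [235.19493233  39.12330908 221.05412301]
```

```bash
python3 -m creep '[{"dx":0.03,"dy":0.01,"dz":0,"rx":0,"ry":0,"rz":0,"claw":0.5},{"dx":0.045,"dy":0.01,"dz":0,"rx":0,"ry":0,"rz":0,"claw":0.5},{"dx":0.045,"dy":0.01,"dz":0,"rx":0,"ry":0,"rz":0,"claw":0.5},{"dx":0.045,"dy":0.009,"dz":0,"rx":0,"ry":0,"rz":0,"claw":0.5},{"dx":0.04,"dy":0,"dz":0.01,"rx":0,"ry":0,"rz":0,"claw":0.5}]'; python3 -m creep '[{"dx":0.03,"dy":0,"dz":0.03,"rx":0,"ry":0,"rz":0,"claw":0.5},{"dx":0,"dy":0,"dz":0.04,"rx":0,"ry":0,"rz":0,"claw":0.5},{"dx":0,"dy":0,"dz":0.04,"rx":0,"ry":0,"rz":0,"claw":0.5},{"dx":0,"dy":0,"dz":0.02,"rx":0,"ry":0,"rz":0,"claw":0.5},{"dx":0,"dy":0,"dz":0,"rx":0,"ry":0,"rz":0,"claw":0.5}]'
python3 - <<'E'
from tri import *
ss=snapshot("side");p=np.load("p.npy");o=get_obs();print(tov(p,o["tcp_pos"]),o["contact_force"])
g=V(p,(37.3,-157,92))[0];print(o["eef_rot"].T@(g-[0,0,18.7]-o["tcp_pos"]))
crop(ss,270,190,390,310,5,"pics/s18.png",proj(ss,[o["tcp_pos"],g]))
E
```

```text
time: 16.05
tcp_pos: [567.5, -55.2, 285.3]
eef_rot: [[0.227, 0.974, 0.002], [0.974, -0.227, -0.0], [0.0, 0.002, -1.0]]
contact_force: [0.4, 0.6, -0.3]
width: 0.499
time: 16.55
tcp_pos: [571.9, -27.9, 151.3]
eef_rot: [[0.227, 0.974, -0.005], [0.974, -0.227, 0.001], [-0.001, -0.005, -1.0]]
contact_force: [-0.6, 0.9, 0.2]
width: 0.504
[  36.67280989 -157.24596007  153.77957839] [0.01757391 0.65112668 0.79746096]
[ 0.26040062  0.76188775 80.47837051]
```

View pics/s18.png

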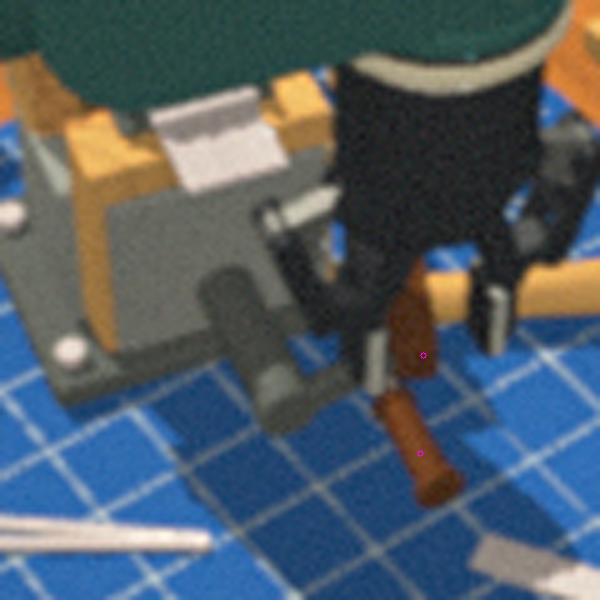

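```bash
python3 -m creep '[{"dx":0,"dy":0,"dz":0.03,"rx":0,"ry":0,"rz":0,"claw":0.5},{"dx":0,"dy":0,"dz":0.025,"rx":0,"ry":0,"rz":0,"claw":0.5},{"dx":0,"dy":0,"dz":0.015,"rx":0,"ry":0,"rz":0,"claw":0.5},{"dx":0,"dy":0,"dz":0.01,"rx":0,"ry":0,"rz":0,"claw":0.5},{"dx":0,"dy":0,"dz":0,"rx":0,"ry":0,"rz":0,"claw":0.5}]'
python3 - <<'E'
from tri import *
ss=snapshot("side");p=np.load("p.npy");o=get_obs();print(tov(p,o["tcp_pos"]),o["contact_force"])
crop(ss,300,200,400,300,6,"pics/s19.png")
E
```

```text
time: 17.1
tcp_pos: [573.3, -29.3, 74.2]
eef_rot: [[0.229, 0.973, -0.0], [0.973, -0.229, 0.0], [-0.0, -0.0, -1.0]]
contact_force: [-0.7, -0.3, 0.7]
width: 0.502
[  37.68511755 -158.12579302   75.10934754] [-0.62207115  0.38946558  0.02161956]
```

View pics/s19.png

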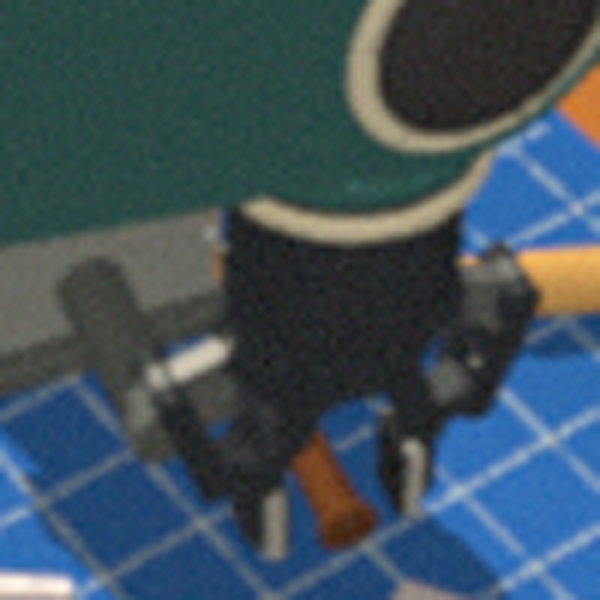

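```bash
python3 -m creep '[{"dx":0,"dy":0,"dz":0,"rx":0,"ry":0,"rz":0,"claw":0.8},{"dx":0,"dy":0,"dz":0,"rx":0,"ry":0,"rz":0,"claw":0.9},{"dx":0,"dy":0,"dz":0,"rx":0,"ry":0,"rz":0,"claw":1},{"dx":0,"dy":0,"dz":0,"rx":0,"ry":0,"rz":0,"claw":1}]' 25
python3 - <<'E'
from tri import *
p=np.load("p.npy");o=get_obs();f=o["contact_force"];c,s=np.cos(p[2]),np.sin(p[2]);print(tov(p,o["tcp_pos"]),"Fv",f[0]*c-f[1]*s,f[0]*s+f[1]*c,f[2],o["width"]*85)
E
```

```text
time: 17.55
tcp_pos: [572.8, -29.3, 74.9]
eef_rot: [[0.229, 0.973, -0.001], [0.973, -0.229, 0.0], [0.0, -0.001, -1.0]]
contact_force: [-8.1, 1.3, 2.0]
width: 0.179
[  36.89434667 -158.29883847   74.86582259] Fv -8.160979060038553 -0.607378447833111 2.0329631129344614 15.25741644530356
```

```bash
cat > st.py <<'E'
from tri import *
import sys
# usage: st.py X0 ZC  [x0 z0]  -> state, angle, force radial/tangential, next rows relative to commanded=measured+F/k
p=np.load("p.npy");o=get_obs();f=o["contact_force"];c,s=np.cos(p[2]),np.sin(p[2])
t=tov(p,o["tcp_pos"]);F=np.array([f[0]*c-f[1]*s,f[0]*s+f[1]*c,f[2]])
X0,ZC=float(sys.argv[1]),float(sys.argv[2])
th=np.arctan2(t[0]-X0,t[2]-ZC);r=np.hypot(t[0]-X0,t[2]-ZC)
tan=np.array([np.cos(th),-np.sin(th)]);rad=np.array([np.sin(th),np.cos(th)])
print("t",o["time"],"vise",t.round(2),"th",np.degrees(th).round(1)%360,"r",r.round(2),"Fv",F.round(1),"Frad",(F[0]*rad[0]+F[2]*rad[1]).round(1),"Ftan",(F[0]*tan[0]+F[2]*tan[1]).round(1))
E
python3 st.py -1 62.2
python3 - <<'E'
import numpy as np
a=71.5
for i in range(24):
    t0,t1=np.radians(a),np.radians(a+10);print(a,"->",a+10,"dy %.1f dz %.1f"%(40*(np.sin(t1)-np.sin(t0)),-40*(np.cos(t1)-np.cos(t0))));a+=10
E
```

```text
t 17.55 vise [  36.89 -158.3    74.87] th 71.5 r 39.96 Fv [-8.2 -0.6  2. ] Frad -7.1 Ftan -4.5
71.5 -> 81.5 dy 1.6 dz 6.8
81.5 -> 91.5 dy 0.4 dz 7.0
91.5 -> 101.5 dy -0.8 dz 6.9
101.5 -> 111.5 dy -2.0 dz 6.7
111.5 -> 121.5 dy -3.1 dz 6.2
121.5 -> 131.5 dy -4.1 dz 5.6
131.5 -> 141.5 dy -5.1 dz 4.8
141.5 -> 151.5 dy -5.8 dz 3.8
151.5 -> 161.5 dy -6.4 dz 2.8
161.5 -> 171.5 dy -6.8 dz 1.6
171.5 -> 181.5 dy -7.0 dz 0.4
181.5 -> 191.5 dy -6.9 dz -0.8
191.5 -> 201.5 dy -6.7 dz -2.0
201.5 -> 211.5 dy -6.2 dz -3.1
211.5 -> 221.5 dy -5.6 dz -4.1
221.5 -> 231.5 dy -4.8 dz -5.1
231.5 -> 241.5 dy -3.8 dz -5.8
241.5 -> 251.5 dy -2.8 dz -6.4
251.5 -> 261.5 dy -1.6 dz -6.8
261.5 -> 271.5 dy -0.4 dz -7.0
271.5 -> 281.5 dy 0.8 dz -6.9
281.5 -> 291.5 dy 2.0 dz -6.7
291.5 -> 301.5 dy 3.1 dz -6.2
301.5 -> 311.5 dy 4.1 dz -5.6
```

```bash
python3 -m creep '[{"dx":0.0003,"dy":0.0006,"dz":0.0068,"rx":0,"ry":0,"rz":0,"claw":1},{"dx":0.0003,"dy":0.0004,"dz":0.007,"rx":0,"ry":0,"rz":0,"claw":1}]'; python3 st.py -1 62.2;  python3 -m creep '[{"dx":0.0003,"dy":-0.0008,"dz":0.0069,"rx":0,"ry":0,"rz":0,"claw":1}]'; python3 st.py -1 62.2
```

```text
time: 17.75
tcp_pos: [574.3, -29.2, 61.4]
eef_rot: [[0.229, 0.973, -0.0], [0.973, -0.229, -0.0], [-0.0, 0.0, -1.0]]
contact_force: [-9.7, 0.4, 6.4]
width: 0.176
t 17.75 vise [  38.3  -157.86   61.39] th 91.2 r 39.3 Fv [-9.5 -1.8  6.4] Frad -9.6 Ftan -6.2
time: 17.85
tcp_pos: [573.4, -28.6, 54.3]
eef_rot: [[0.229, 0.973, -0.001], [0.973, -0.229, 0.0], [-0.0, -0.001, -1.0]]
contact_force: [-11.0, 2.2, 8.1]
width: 0.183
t 17.85 vise [  37.27 -157.46   54.26] th 101.7 r 39.09 Fv [-11.2  -0.4   8.1] Frad -12.6 Ftan -5.6
```

```bash
python3 -m creep '[{"dx":0.0003,"dy":-0.0030,"dz":0.0067,"rx":0,"ry":0,"rz":0,"claw":1},{"dx":0.0003,"dy":-0.0033,"dz":0.0062,"rx":0,"ry":0,"rz":0,"claw":1}]'; python3 st.py -2 62.2;  python3 -m creep '[{"dx":0.0003,"dy":-0.0041,"dz":0.0056,"rx":0,"ry":0,"rz":0,"claw":1},{"dx":0.0003,"dy":-0.0051,"dz":0.0048,"rx":0,"ry":0,"rz":0,"claw":1}]'; python3 st.py -2 62.2
```

```text
time: 18.05
tcp_pos: [567.9, -26.6, 41.7]
eef_rot: [[0.229, 0.973, 0.001], [0.973, -0.229, -0.0], [0.0, 0.001, -1.0]]
contact_force: [-5.8, 1.4, 9.7]
width: 0.179
t 18.05 vise [  31.48 -156.8    41.73] th 121.4 r 39.24 Fv [-5.9  0.   9.7] Frad -10.1 Ftan -5.2
time: 18.25
tcp_pos: [559.4, -23.9, 31.9]
eef_rot: [[0.229, 0.973, 0.002], [0.973, -0.229, -0.0], [0.0, 0.002, -1.0]]
contact_force: [-5.8, 1.4, 15.2]
width: 0.178
t 18.25 vise [  22.6  -156.11   31.92] th 140.9 r 39.01 Fv [-5.9  0.  15.2] Frad -15.5 Ftan -5.0
```

```bash
python3 -m creep '[{"dx":0.0003,"dy":-0.0064,"dz":0.0028,"rx":0,"ry":0,"rz":0,"claw":1},{"dx":0.0003,"dy":-0.0066,"dz":0.0022,"rx":0,"ry":0,"rz":0,"claw":1}]'; python3 st.py -2 63.2;  python3 -m creep '[{"dx":0.0003,"dy":-0.0068,"dz":0.0014,"rx":0,"ry":0,"rz":0,"claw":1},{"dx":0.0003,"dy":-0.007,"dz":0.0003,"rx":0,"ry":0,"rz":0,"claw":1}]'; python3 st.py -2 63.2
```

```text
time: 18.45
tcp_pos: [547.3, -20.6, 26.5]
eef_rot: [[0.23, 0.973, 0.003], [0.973, -0.23, -0.001], [0.0, 0.003, -1.0]]
contact_force: [4.5, -1.8, 0.8]
width: 0.181
t 18.45 vise [  10.02 -155.67   26.53] th 161.8 r 38.59 Fv [ 4.8 -0.8  0.8] Frad 0.8 Ftan -4.8
time: 18.65
tcp_pos: [533.7, -16.7, 24.5]
eef_rot: [[0.23, 0.973, 0.003], [0.973, -0.23, -0.0], [0.0, 0.003, -1.0]]
contact_force: [5.4, -2.0, 0.9]
width: 0.176
t 18.65 vise [  -4.01 -154.99   24.54] th 183.0 r 38.71 Fv [ 5.7 -0.7  0.9] Frad -1.2 Ftan -5.7
```

```bash
python3 -m creep '[{"dx":0.0003,"dy":-0.0069,"dz":-0.0009,"rx":0,"ry":0,"rz":0,"claw":1},{"dx":0.0003,"dy":-0.0066,"dz":-0.0021,"rx":0,"ry":0,"rz":0,"claw":1}]'; python3 st.py -2 63.2;  python3 -m creep '[{"dx":0.0003,"dy":-0.0061,"dz":-0.0032,"rx":0,"ry":0,"rz":0,"claw":1}]'; python3 st.py -2 63.2;  python3 -m creep '[{"dx":0.0003,"dy":-0.0055,"dz":-0.0042,"rx":0,"ry":0,"rz":0,"claw":1}]'; python3 st.py -2 63.2
```

```text
time: 18.85
tcp_pos: [520.7, -13.0, 27.5]
eef_rot: [[0.23, 0.973, 0.003], [0.973, -0.23, -0.0], [0.0, 0.003, -1.0]]
contact_force: [6.1, -0.7, 0.8]
width: 0.178
t 18.85 vise [ -17.6  -154.33   27.54] th 203.6 r 38.92 Fv [6.1 0.7 0.8] Frad -3.2 Ftan -5.3
time: 18.95
tcp_pos: [514.8, -11.2, 30.7]
eef_rot: [[0.23, 0.973, 0.002], [0.973, -0.23, -0.0], [0.0, 0.002, -1.0]]
contact_force: [5.5, -0.7, -1.0]
width: 0.174
t 18.95 vise [ -23.75 -154.01   30.72] th 213.8 r 39.09 Fv [ 5.5  0.6 -1. ] Frad -2.2 Ftan -5.1
time: 19.05
tcp_pos: [509.5, -9.7, 34.9]
eef_rot: [[0.23, 0.973, 0.002], [0.973, -0.23, -0.0], [0.0, 0.002, -1.0]]
contact_force: [6.5, -0.2, -1.2]
width: 0.175
t 19.05 vise [ -29.27 -153.69   34.92] th 224.0 r 39.29 Fv [ 6.4  1.3 -1.2] Frad -3.5 Ftan -5.4
```

```bash
python3 -m creep '[{"dx":0.0003,"dy":-0.0047,"dz":-0.0052,"rx":0,"ry":0,"rz":0,"claw":1}]'; python3 st.py -2 63.2;  python3 -m creep '[{"dx":0.0003,"dy":-0.0037,"dz":-0.0058,"rx":0,"ry":0,"rz":0,"claw":1}]'; python3 st.py -2 63.2;  python3 -m creep '[{"dx":0.0003,"dy":-0.0025,"dz":-0.0064,"rx":0,"ry":0,"rz":0,"claw":1}]'; python3 st.py -2 63.2; python3 -m creep '[{"dx":0.0003,"dy":-0.0014,"dz":-0.0068,"rx":0,"ry":0,"rz":0,"claw":1}]'; python3 st.py -2 63.2
```

```text
time: 19.15
tcp_pos: [504.9, -8.3, 40.1]
eef_rot: [[0.23, 0.973, 0.002], [0.973, -0.23, -0.0], [0.0, 0.002, -1.0]]
contact_force: [6.9, -1.3, -3.1]
width: 0.177
t 19.15 vise [ -34.02 -153.4    40.09] th 234.2 r 39.49 Fv [ 7.   0.4 -3.1] Frad -3.9 Ftan -6.6
time: 19.25
tcp_pos: [501.3, -7.2, 45.8]
eef_rot: [[0.23, 0.973, 0.002], [0.973, -0.23, -0.0], [0.0, 0.002, -1.0]]
contact_force: [7.1, -0.5, -4.4]
width: 0.179
t 19.25 vise [ -37.79 -153.14   45.83] th 244.1 r 39.78 Fv [ 7.1  1.2 -4.4] Frad -4.4 Ftan -7.0
time: 19.35
tcp_pos: [498.8, -6.3, 52.1]
eef_rot: [[0.23, 0.973, 0.002], [0.973, -0.23, -0.0], [0.0, 0.002, -1.0]]
contact_force: [6.4, -0.2, -6.0]
width: 0.177
t 19.35 vise [ -40.42 -152.88   52.1 ] th 253.9 r 39.99 Fv [ 6.3  1.2 -6. ] Frad -4.4 Ftan -7.5
time: 19.45
tcp_pos: [497.3, -5.7, 58.7]
eef_rot: [[0.229, 0.973, 0.001], [0.973, -0.229, -0.0], [0.0, 0.001, -1.0]]
contact_force: [5.7, -0.7, -7.3]
width: 0.174
t 19.45 vise [ -42.04 -152.61   58.67] th 263.6 r 40.29 Fv [ 5.8  0.6 -7.3] Frad -4.9 Ftan -7.9
```

```bash
python3 -m creep '[{"dx":0.0003,"dy":-0.0001,"dz":-0.0065,"rx":0,"ry":0,"rz":0,"claw":1}]'; python3 st.py -2 63.2;  python3 -m creep '[{"dx":0,"dy":0,"dz":0,"rx":0,"ry":0,"rz":0,"claw":1}]'; python3 st.py -2 63.2;python3 -m creep '[{"dx":0,"dy":0,"dz":0,"rx":0,"ry":0,"rz":0,"claw":1}]'; python3 st.py -2 63.2
```

```text
time: 19.55
tcp_pos: [497.0, -5.4, 65.1]
eef_rot: [[0.229, 0.973, -0.0], [0.973, -0.229, -0.0], [-0.0, 0.0, -1.0]]
contact_force: [2.6, -2.0, -7.2]
width: 0.178
t 19.55 vise [ -42.42 -152.37   65.05] th 272.6 r 40.47 Fv [ 2.9 -1.3 -7.2] Frad -3.3 Ftan -7.1
time: 19.65
tcp_pos: [497.2, -5.4, 65.5]
eef_rot: [[0.229, 0.973, 0.0], [0.973, -0.229, -0.0], [-0.0, 0.0, -1.0]]
contact_force: [-0.9, -1.7, 1.0]
width: 0.179
t 19.65 vise [ -42.18 -152.35   65.47] th 273.2 r 40.25 Fv [-0.5 -1.9  1. ] Frad 0.5 Ftan 1.0
time: 19.75
tcp_pos: [497.2, -5.4, 65.1]
eef_rot: [[0.229, 0.973, 0.0], [0.973, -0.229, -0.0], [-0.0, 0.0, -1.0]]
contact_force: [-2.0, -0.9, 3.3]
width: 0.18
t 19.75 vise [ -42.14 -152.34   65.13] th 272.7 r 40.19 Fv [-1.8 -1.3  3.3] Frad 1.9 Ftan 3.2
```

```bash
python3 -m creep '[{"dx":0.0003,"dy":0.0006,"dz":-0.0065,"rx":0,"ry":0,"rz":0,"claw":1}]'; python3 st.py -2 63.2;  python3 -m creep '[{"dx":0.0003,"dy":0.0018,"dz":-0.0068,"rx":0,"ry":0,"rz":0,"claw":1}]'; python3 st.py -2 63.2
```

```text
time: 19.85
tcp_pos: [497.3, -5.2, 70.4]
eef_rot: [[0.229, 0.973, -0.001], [0.973, -0.229, 0.0], [-0.0, -0.001, -1.0]]
contact_force: [2.0, -2.0, -9.1]
width: 0.178
t 19.85 vise [ -42.08 -152.12   70.38] th 280.2 r 40.72 Fv [ 2.4 -1.5 -9.1] Frad -4.0 Ftan -8.5
time: 19.95
tcp_pos: [499.2, -5.3, 77.7]
eef_rot: [[0.229, 0.973, -0.002], [0.973, -0.229, -0.0], [-0.0, -0.002, -1.0]]
contact_force: [0.3, -2.8, -9.5]
width: 0.177
t 19.95 vise [ -40.28 -151.83   77.69] th 290.7 r 40.93 Fv [ 0.9 -2.7 -9.5] Frad -4.2 Ftan -8.5
```

```bash
python3 -m creep '[{"dx":0,"dy":0,"dz":0,"rx":0,"ry":0,"rz":0,"claw":1},{"dx":0,"dy":0,"dz":0,"rx":0,"ry":0,"rz":0,"claw":1}]'; python3 st.py -2 63.2; python3 -m creep '[{"dx":0,"dy":0,"dz":0,"rx":0,"ry":0,"rz":0,"claw":0.7},{"dx":0,"dy":0,"dz":0,"rx":0,"ry":0,"rz":0,"claw":0.5},{"dx":0,"dy":0,"dz":0,"rx":0,"ry":0,"rz":0,"claw":0.5}]'; python3 st.py -2 63.2
```

```text
time: 20.15
tcp_pos: [499.8, -5.5, 78.5]
eef_rot: [[0.229, 0.973, 0.0], [0.973, -0.229, -0.0], [-0.0, 0.0, -1.0]]
contact_force: [-3.4, -3.9, 1.5]
width: 0.176
t 20.15 vise [ -39.62 -151.81   78.46] th 292.1 r 40.6 Fv [-2.4 -4.6  1.5] Frad 2.8 Ftan 0.5
time: 20.45
tcp_pos: [499.8, -5.2, 78.2]
eef_rot: [[0.229, 0.973, 0.0], [0.973, -0.229, 0.0], [0.0, 0.0, -1.0]]
contact_force: [0.5, -0.5, -0.1]
width: 0.503
t 20.45 vise [ -39.72 -151.54   78.16] th 291.6 r 40.58 Fv [ 0.6 -0.4 -0.1] Frad -0.6 Ftan 0.1
```

Released cleanly. I lift away, then check from above before handing in.

```bash
python3 -m creep '[{"dx":0,"dy":0,"dz":-0.02,"rx":0,"ry":0,"rz":0,"claw":0.5},{"dx":0,"dy":0,"dz":-0.04,"rx":0,"ry":0,"rz":0,"claw":0.5},{"dx":0,"dy":0,"dz":-0.045,"rx":0,"ry":0,"rz":0,"claw":0.5},{"dx":0,"dy":0,"dz":-0.045,"rx":0,"ry":0,"rz":0,"claw":0.5},{"dx":-0.02,"dy":0,"dz":-0.04,"rx":0,"ry":0,"rz":0,"claw":0.5}]'; python3 -m creep '[{"dx":-0.05,"dy":0,"dz":0,"rx":0,"ry":0,"rz":0,"claw":0.5},{"dx":-0.05,"dy":0,"dz":0,"rx":0,"ry":0,"rz":0,"claw":0.5},{"dx":-0.05,"dy":0,"dz":0,"rx":0,"ry":0,"rz":0,"claw":0.5},{"dx":-0.04,"dy":0,"dz":0,"rx":0,"ry":0,"rz":0,"claw":0.5},{"dx":0,"dy":0,"dz":0,"rx":0,"ry":0,"rz":0,"claw":0.5}]'
python3 - <<'E'
from tri import *
ss=snapshot("side");st=snapshot("top");print(get_obs()["tcp_pos"])
crop(ss,230,160,390,280,5,"pics/s20.png");crop(st,220,170,420,295,4,"pics/t20.png")
E
```

```text
time: 20.95
tcp_pos: [495.1, -23.7, 270.4]
eef_rot: [[0.228, 0.974, 0.001], [0.974, -0.228, 0.001], [0.001, 0.001, -1.0]]
contact_force: [1.2, -0.7, -0.1]
width: 0.498
time: 21.45
tcp_pos: [450.3, -213.2, 267.9]
eef_rot: [[0.233, 0.972, -0.0], [0.972, -0.233, -0.001], [-0.001, -0.0, -1.0]]
contact_force: [0.1, 0.2, -0.3]
width: 0.499
[ 451.25315353 -210.25650918  267.93369913]
```

View pics/t20.png

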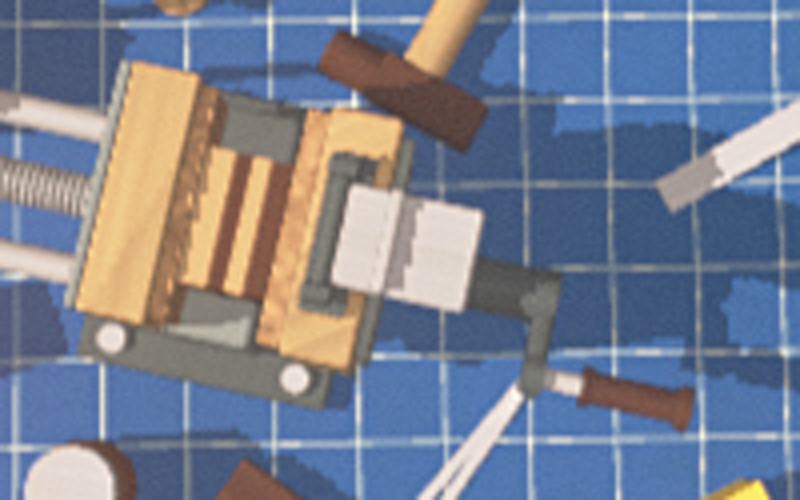

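View pics/s20.png

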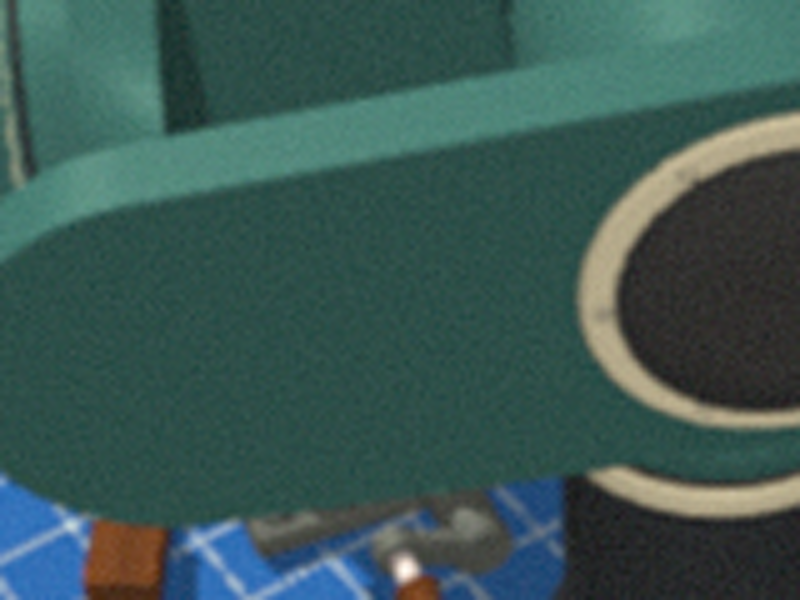

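```bash
python3 -m creep '[{"dx":0.03,"dy":0,"dz":-0.02,"rx":0,"ry":0,"rz":0,"claw":0.5},{"dx":0.045,"dy":0,"dz":-0.02,"rx":0,"ry":0,"rz":0,"claw":0.5},{"dx":0.045,"dy":0,"dz":-0.02,"rx":0,"ry":0,"rz":0,"claw":0.5},{"dx":0.045,"dy":0,"dz":-0.02,"rx":0,"ry":0,"rz":0,"claw":0.5},{"dx":0.045,"dy":0,"dz":-0.02,"rx":0,"ry":0,"rz":0,"claw":0.5}]'; python3 -m creep '[{"dx":0.045,"dy":0,"dz":0,"rx":0,"ry":0,"rz":0,"claw":0.5},{"dx":0.045,"dy":0,"dz":0,"rx":0,"ry":0,"rz":0,"claw":0.5},{"dx":0.045,"dy":0,"dz":0,"rx":0,"ry":0,"rz":0,"claw":0.5},{"dx":0.045,"dy":0,"dz":0,"rx":0,"ry":0,"rz":0,"claw":0.5},{"dx":0.02,"dy":0,"dz":0,"rx":0,"ry":0,"rz":0,"claw":0.5}]'
python3 - <<'E'
from tri import *
ss=snapshot("side");p=np.load("p.npy");print(get_obs()["tcp_pos"])
crop(ss,250,150,390,270,5,"pics/s21.png")
E
```

```text
time: 22.05
tcp_pos: [499.4, -2.1, 369.1]
eef_rot: [[0.228, 0.974, 0.001], [0.974, -0.228, 0.0], [0.0, 0.001, -1.0]]
contact_force: [0.2, 0.0, 0.6]
width: 0.501
time: 22.55
tcp_pos: [545.0, 194.1, 367.5]
eef_rot: [[0.225, 0.974, -0.001], [0.974, -0.225, 0.001], [0.0, -0.001, -1.0]]
contact_force: [0.2, -0.1, 0.1]
width: 0.499
[545.26934153 195.19711742 367.15672295]
```

View pics/s21.png

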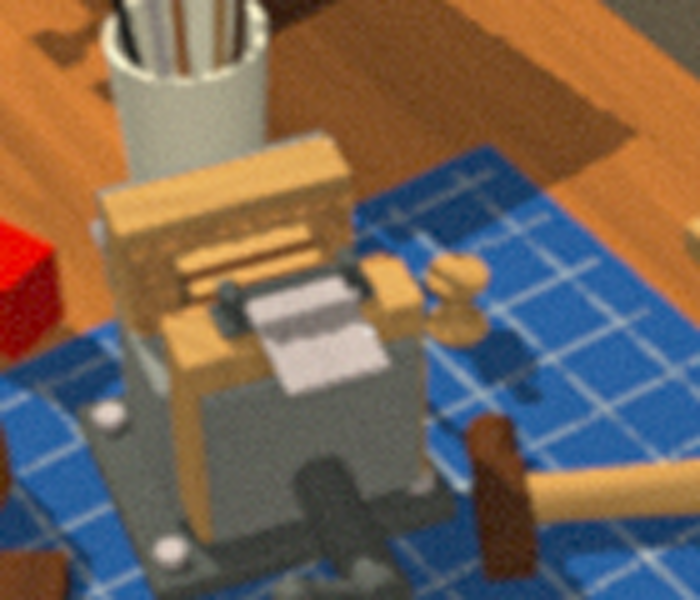

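Run:
```python
from tri import *
ss=snapshot("side");b=ss["frame"][:,:,::-1];a=cv2.imread("pics/side0.png")
f=lambda im,x,y:cv2.resize(np.ascontiguousarray(im[y:y+60,x:x+65]),None,fx=6,fy=6,interpolation=cv2.INTER_CUBIC)
cv2.imwrite("pics/cmp3.png",np.hstack([f(a,300,225),f(b,280,195)]))
```

```text
(no output)
```

View pics/cmp3.png

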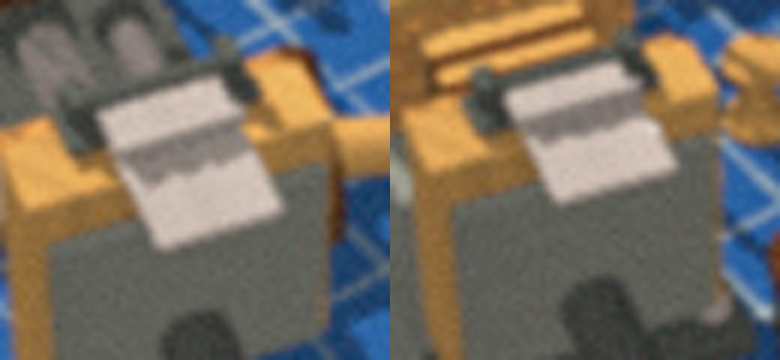

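Run:
```python
from h import *
o=get_obs();print(o["time"],o["contact_force"]);print(finish_job())
```

```text
22.65 [ 0.46506078 -0.36874231 -0.16899261]
the job is handed in; nothing more can be done
None
```

I clamped the blank and handed the job in at 22.65 s. There was no verdict. I estimate the clamping force at roughly 45–65 N, against the allowed 30–100 N.

**What I did:**
- I pressed the lever with the closed fingertips and slid the jaw about 105 mm, until it pushed the blank against the fixed jaw's lining.
- I drew the jaw back about 4 mm so the screw would not bite at once, then let the lever come up.
- I gripped the crank handle and turned it about 220° clockwise. The bite came near 225–230°, and I stopped about 60–65° later, let go and lifted clear.

**Last checks:**
- **Blank:** from above it sits square between the two linings, with no visible gap. The side view shows it upright.
- **Lever:** in the side view the flap stands up, higher than at the start. It seems to have been caught part-way down then, which would explain why the flap was about 4 mm lower than listed and took more force.
- **Bystanders:** none of those in view had moved.
- **Robot:** it was touching nothing at hand-in.

**What disagreed or went wrong:**
- **Gap estimate:** I took the gap to the blank as several millimetres too large, because the moving jaw's cork is thicker than I assumed. The jaw met the stop early, and with the lever down the push along the jaw peaked at about 28–29 N, close to the 30 N limit.
- **Clamping force:** the turn past the bite gives about 44 N and the handle force (about 5.2 N before the bite, 8.5 N at the end) gives about 66 N. I stopped short of the suggested quarter turn because both were within range.

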